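# Pack the sample jars, latch the box and scan it out

### The arm

A 6-joint arm with a two-finger parallel gripper is mounted at the origin on the work surface. World frame = base frame: x ahead of the robot, y to its left, z up, the work surface at z = 0. Lengths are in m, angles in rad, forces in N, time in s.
With the tool pointing down it reaches from about 0.3 to 0.825 m from the base axis. Payload 5.4 kg.
Tool frame: the origin (TCP) lies between the finger pads; the fingertips stand 14 mm ahead of it and the grasp point (between the pads) lies 5 mm behind it (robot.finger_overhang is the distance from the TCP to the fingertips, in m); z points along the fingers, y is the direction in which the jaws open and shut (so a half turn about z gives the same grasp; the last joint's range is limited). The gripper opens to 92 mm and grips with 3 to 60 N. Pads are 20 mm wide; open, the fingers measure 128 mm over their backs; the gripper's body (75 mm by 189 mm) begins 69 mm behind the grasp point.
Start: joints at [-1.444, 0.158, 1.597, -0, 1.386, -0.21], TCP at [0.19, -0.543, 0.229] pointing down, gripper open.
Joint ranges: [-2.91, 2.91], [-0.94, 2.29], [0.18, 2.7], [-1.29, 4.43], [0.17, 2.64], [-3, 3]. Speed limits (rad/s): [2.57, 2.57, 3.14, 3.14, 3.14, 3.14].

### API

Orientations are given as a rotation vector (axis times angle).
In Python, from rig import robot gives the robot as it stands.
- The arm moves only by the shell command python3 -m creep 'ROWS'. ROWS is text: rows parted by semicolons, each of 7 numbers parted by spaces: the turn, a rotation vector about the tool's x, y, z in rad, then the shift along the tool's x, y, z in cm, then the opening in per cent of the stroke, from 0 (shut) to 100 (fully open). In form: rx ry rz dx dy dz grip; .... A call has 1 to 12 rows; each row is the pose to reach, as a shift and turn from the pose commanded when the call began, along the tool's axes at that moment; what a row does not reach only later rows make up. A row lasts 1/12 s, in which the tool goes at most 41.7 mm and 7.16 degrees, less where a joint would pass 70% of its speed; a pose out of reach is approached as far as the arm can. A call with a gripper value outside its range is refused whole. The fingers move at their own pace and stop on an object; the grip force is fixed at half the most. Time passes only in rows, so rows that repeat a pose let the fingers close. It gives the time, the measured TCP pose, the force and the opening at its end, in the units of the state.
- robot.state(): the state, without advancing time (a new reading comes with each control period).
- robot.snapshot(name): name is "side" or "top" or "wrist"; returns the picture (420x560x3 uint8, red, green, blue); there is no depth.
- robot.camera_params(name): a dict with "vfov" (degrees; the focal length in pixels is half the picture's height over the tangent of half this angle, whatever the lens; pixels are square), "cx", "cy" (the principal point, pixels), "R" (3x3) and "t" (3): a world point X has camera coordinates R X + t. Camera axes: x right, y down, z forward; pixel columns grow to the right and rows downward; lengths in m; the calibration is good to about 2 mm. A picture is of the moment at which its call begins: read the wrist's pose just before it. camera_params takes no time and is no camera call; for the wrist camera it gives the pose at the moment of the call.
- robot.sign_off(): hands the job in, once; it reports no verdict.
The state is a dict: "clock": time; "joint_pos": joint angles; "dq": joint speeds; "joint_efforts": joint torques, N m; "tcp_pos": TCP position; "ee_rot": TCP orientation; "force": force on the tool from outside, world axes, zero at the start; "wrist_torque": the same for the moment, N m; "grip_width": opening from 0.0 (shut) to 1.0 (fully open).
Only numpy, scipy, OpenCV 4.12 (cv2) and the standard library are available. Lean on these libraries where they do the work, as an engineer would, in place of code of your own. Each camera call takes 0.05 s, during which the arm holds its last target.

### The job

Stand every sample jar from the grey tray upright inside the yellow transport box, then shut the lid flat and only after that press the blue latch lever fully down. Then pick up the grey scanner, hold it steady and level for two seconds with its reading window squarely over the middle of the lid's bar-code label, about 5 cm above it and with the scanner lengthways along the label, and lay it back flat on the middle of its black mat, lengthways. Leave the petri dishes, reagent bottle and beaker where they are.

Things in the scene. Friction and masses are not known exactly. Their poses are not given: they have to be found in the camera images.
- jar1: Squat plastic sample jar with a red screw cap, 52 mm diameter, 70 mm tall, about 150 g (0.1 to 0.2 kg). Origin: centre of its underside; z up along its axis. May be absent (None).
- jar2: Squat plastic sample jar with a red screw cap, 52 mm diameter, 70 mm tall, about 150 g (0.1 to 0.2 kg). Origin: centre of its underside; z up along its axis. May be absent (None).
- jar3: Squat plastic sample jar with a red screw cap, 52 mm diameter, 70 mm tall, about 150 g (0.1 to 0.2 kg). Origin: centre of its underside; z up along its axis. May be absent (None).
- jar4: Squat plastic sample jar with a red screw cap, 52 mm diameter, 70 mm tall, about 150 g (0.1 to 0.2 kg). Origin: centre of its underside; z up along its axis. May be absent (None).
- jar5: Squat plastic sample jar with a red screw cap, 52 mm diameter, 70 mm tall, about 150 g (0.1 to 0.2 kg). Origin: centre of its underside; z up along its axis. May be absent (None).
- tray: Fixed grey tray 260 x 300 mm on the bench on which the jars stand; its floor is 6 mm above the bench. Origin: centre of its underside.
- box: Fixed yellow transport box, open on top: outside 180 mm (its x) by 300 mm (its y), 85 mm tall; walls and floor 5 mm thick, no dividers. Origin: centre of its underside. Its +x side carries the lid's hinge and is turned to the robot's right; its -x side, where the latch closes, is turned to the robot's left; its +y points away from the robot.
- lid (a joint): Hinge of the box's yellow lid (180 x 300 mm, 8 mm thick), rad: 0 = shut flat on the rim, 1.9 = fully open; it starts open near 1.7. Stiff hinge: the lid stays where it is left; about 4 N pushed at the free edge moves it.
- lid_hinge (a point): Middle of the lid's hinge line, on the underside of the lid at the box's rim (85 mm above the bench). Its frame turns with the lid: x is across the lid from the free edge to the hinge, y along the hinge line, z out of the lid's upper (outer) face. The lid's body covers x -180 to 0, y -150 to 150, z 0 to 8 mm in this frame.
- lid_edge (a point): Middle of the lid's free edge, on its outer face.
- latch (a joint): Blue latch lever hinged on the lid's free edge, rad: 0 = fully clamped down (the lever then slopes outward and 23 degrees down), up to 1.3 = open (lever points outward and up when the lid is shut); starts 0.95 to 1.25. Stays where left; about 2 N on its end moves it.
- latch_pivot (a point): Pivot axis of the latch lever (parallel to the lid's hinge line), in the middle of the lever, 11 mm outside the lid's free edge. The axis is the frame's y.
- latch_end (a point): Outer end of the blue latch lever, mid-thickness; the lever is a flat bar 52 mm long from the pivot, 40 mm wide, 6 mm thick.
- label (a point): Centre of the white bar-code label on the lid's outer face, 55 mm (x) by 80 mm (y, parallel to the hinge line); z out of the face. The lid's frame orientation.
- scanner: Grey handheld scanner lying flat: handle 34 mm wide, 40 mm tall, running along its x from -90 to +35 mm, then a wider head (62 mm wide, 42 mm tall) from +35 to +90 mm; orange button on top; 180 g. Origin: centre of its underside; x towards the head, z up. It reads straight down, out of the underside of its head; no button needs pressing.
- scan_window (a point): Centre of the scanner's reading window, on the underside of its head (65 mm ahead of the scanner's origin along its x). The scanner reads along -z of this frame.
- scan_grip (a point): Good place to hold the scanner: on the handle above its origin, 34 mm above its underside, close to its centre of mass; the handle is 34 mm wide there.
- mat: Fixed black rubber mat, 260 mm (x) by 140 mm (y), 3 mm thick, with two white lines along its x: the scanner's place. Origin: centre of its underside.
- dishes: Bystander: stack of petri dishes, 86 mm diameter, 60 mm tall, loose. Leave alone.
- reagent: Bystander: reagent bottle, 64 mm diameter, 130 mm tall, blue cap, loose. Leave alone.
- beaker: Bystander: glass beaker, 70 mm diameter, 85 mm tall, loose. Leave alone.
Mind the look-alikes: they are no part of the job. What is shaped like the jar2 but green is not meant. There is more than one size of the scanner; the job needs the smaller.

How it is judged:
By the outcome, as a careful person would: the job done as asked, in the order asked, and still so for the second after the job is handed in, with the robot touching nothing.
Of jar1, jar2, jar3, jar4, jar5 only 3 to 5 are there at a start; the rules pass over those that are not, and their reading is None.
At some moment in a run one of jar1, jar2, jar3, jar4, jar5, scanner may be knocked a few centimetres aside while the robot is not near it.
It also fails if it takes over 210 s, if anything falls off the work surface, if the arm or the gripper's body presses on something with over 40 N, if the wrist force passes 120 N, or if a joint passes its speed limit or range.

## Working session

There is one attempt and no reset: what is moved stays moved. The work goes in short steps, Python scripts to look and compute and a shell command to move; the robot and the scene stay as the last step left them, time stands still between calls to the robot, and variables do not carry over. Pictures are saved under pics/ and viewed, and the job is handed in when it is done.

```bash
ls; mkdir -p pics; python3 - <<'E'
from rig import robot
import cv2,numpy as np
print(robot.state())
for n in ["side","top","wrist"]:
    p=robot.camera_params(n); print(n,{k:np.round(v,4).tolist() for k,v in p.items()})
    im=robot.snapshot(n); cv2.imwrite(f"pics/{n}0.png",im[:,:,::-1])
E
```

```text
pics
{'clock': 0.0, 'joint_pos': array([-1.44410161e+00,  1.59051843e-01,  1.59821229e+00,  2.01988086e-05,
        1.38616948e+00, -2.10103846e-01]), 'dq': array([-5.50200704e-05, -1.14265070e-03, -1.17297898e-03, -1.20595551e-03,
       -3.24144102e-04, -1.10442217e-03]), 'joint_efforts': array([-8.26192245e-04, -3.85574841e+01, -3.22104120e+01,  6.99946401e-02,
        3.79018171e-02, -1.52867619e-04]), 'tcp_pos': array([ 0.18992692, -0.54210728,  0.2276273 ]), 'ee_rot': array([-3.09534113e+00, -5.26231116e-01, -1.51633329e-04]), 'force': array([-0.63437344, -1.14401362, -0.20332136]), 'wrist_torque': array([ 0.01666077,  0.00211901, -0.03122512]), 'grip_width': 1.0002542227285822}
side {'vfov': 50.3312, 'cx': 284.5319, 'cy': 208.2709, 'R': [[-0.9742, 0.2257, -0.006], [0.1533, 0.6417, -0.7515], [-0.1658, -0.733, -0.6597]], 't': [0.495, -0.0169, 1.2712]}
top {'vfov': 45.1511, 'cx': 277.7317, 'cy': 208.6838, 'R': [[-0.0081, -0.9998, 0.0163], [-0.9943, 0.0063, -0.1068], [0.1067, -0.0171, -0.9941]], 't': [-0.0339, 0.5177, 1.4984]}
wrist {'vfov': 59.4043, 'cx': 280.4477, 'cy': 206.5741, 'R': [[0.3305, -0.9438, -0.0029], [-0.9161, -0.3215, 0.2395], [-0.227, -0.0765, -0.9709]], 't': [-0.5722, -0.0262, 0.3899]}
```

View pics/top0.png

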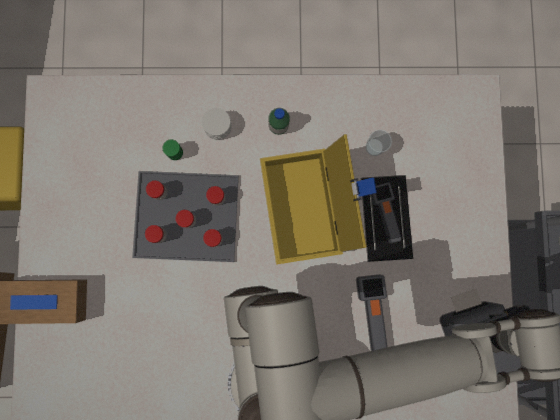

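View pics/side0.png

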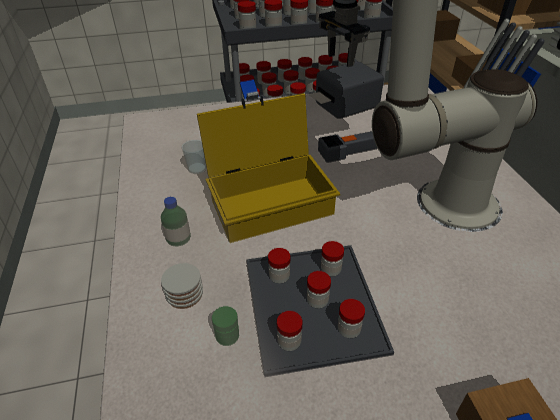

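View pics/wrist0.png

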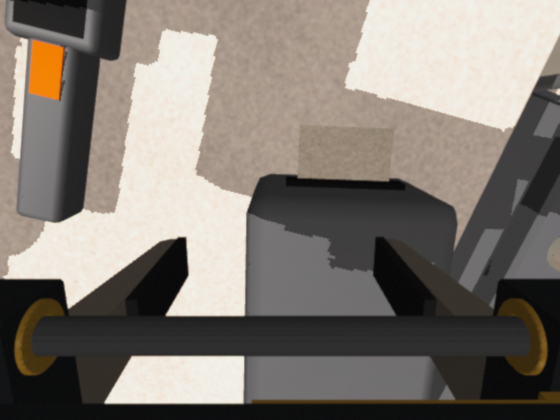

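```bash
cat > h.py <<'E'
from rig import robot
import cv2,numpy as np
from scipy.spatial.transform import Rotation as Ro
def K(p):
    f=210/np.tan(np.radians(p["vfov"])/2); return np.array([[f,0,p["cx"]],[0,f,p["cy"]],[0,0,1]])
def ray(p,uv):
    R=np.array(p["R"]);t=np.array(p["t"]);c=-R.T@t
    d=R.T@np.linalg.inv(K(p))@np.array([uv[0],uv[1],1.]); return c,d
def onplane(p,uv,z):
    c,d=ray(p,uv); return c+d*(z-c[2])/d[2]
def proj(p,X):
    X=np.atleast_2d(X); c=(np.array(p["R"])@X.T).T+np.array(p["t"]); q=(K(p)@c.T).T; return q[:,:2]/q[:,2:]
def snap(n,f=None):
    p=robot.camera_params(n); im=robot.snapshot(n)[:,:,::-1].copy()
    if f: cv2.imwrite("pics/"+f,im)
    return p,im
def redcaps(p,im,z=0.076,amin=60):
    hsv=cv2.cvtColor(im,cv2.COLOR_BGR2HSV)
    m=(((hsv[...,0]<8)|(hsv[...,0]>172))&(hsv[...,1]>150)&(hsv[...,2]>60)).astype(np.uint8)
    n,l,s,c=cv2.connectedComponentsWithStats(m)
    out=[]
    for i in range(1,n):
        if s[i,4]>=amin: out.append((s[i,4],c[i],onplane(p,c[i],z)))
    return out
def go(pos,yaw=None,R=None):
    """shift & turn for tool down target; yaw = world angle of tool y (jaw) axis"""
    s=robot.state(); R0=Ro.from_rotvec(s["ee_rot"]); 
    if R is None:
        if yaw is None: y0=R0.as_matrix()[:,1]; yaw=np.arctan2(y0[1],y0[0])
        z=np.array([0,0,-1.]); y=np.array([np.cos(yaw),np.sin(yaw),0]); x=np.cross(y,z)
        R=Ro.from_matrix(np.c_[x,y,z])
    d=R0.inv().apply(np.array(pos)-s["tcp_pos"])*100
    r=(R0.inv()*R).as_rotvec()
    print("row: ",np.round(r,3),np.round(d,2)," |d|cm %.1f rows>=%.1f"%(np.linalg.norm(d),max(np.linalg.norm(d)/4.17,np.degrees(np.linalg.norm(r))/7.16)))
def st():
    s=robot.state();R0=Ro.from_rotvec(s["ee_rot"]).as_matrix()
    print("t%.2f tcp"%s["clock"],np.round(s["tcp_pos"],4),"F",np.round(s["force"],1),"g %.3f"%s["grip_width"],"yaw_y %.3f"%np.arctan2(R0[1,1],R0[0,1]),"z",np.round(R0[:,2],3),"j",np.round(s["joint_pos"],2)); return s
E
python3 - <<'E'
from h import *
p,im=snap("top")
cv2.imwrite("pics/topz.png",cv2.resize(im[120:320,120:440],None,fx=2.5,fy=2.5,interpolation=cv2.INTER_CUBIC))
q,im2=snap("side")
for a,c,X in redcaps(p,im): print(a,c.round(1),X.round(4))
for a,c,X in redcaps(q,im2): print("side",a,c.round(1),X.round(4))
cv2.imwrite("pics/sidez.png",cv2.resize(im2[60:260,160:420],None,fx=3,fy=3,interpolation=cv2.INTER_CUBIC))
st()
w=robot.camera_params("wrist");s=robot.state();c=-np.array(w["R"]).T@np.array(w["t"])
print("cam in tool",Ro.from_rotvec(s["ee_rot"]).inv().apply(c-s["tcp_pos"]), (Ro.from_rotvec(s["ee_rot"]).inv().as_matrix()@np.array(w["R"]).T).round(3))
E
```

```text
237 [154.6 189. ] [0.5726 0.3232 0.076 ]
229 [214.9 194.6] [0.555  0.1469 0.076 ]
239 [184.3 218.2] [0.4862 0.2355 0.076 ]
242 [153.8 233.6] [0.4419 0.3232 0.076 ]
235 [212.  237.5] [0.4292 0.1546 0.076 ]
side 173 [246.6   5.4] [ 0.3343 -1.6381  0.076 ]
side 137 [273.8   4. ] [ 0.1894 -1.6259  0.076 ]
side 98 [300.2   3.1] [ 0.0495 -1.6058  0.076 ]
side 61 [326.4   2.4] [-0.0896 -1.5839  0.076 ]
side 137 [298.   87.1] [ 0.3049 -0.6549  0.076 ]
side 75 [274.2  87.3] [ 0.3908 -0.6739  0.076 ]
side 339 [333.  250.5] [0.431 0.164 0.076]
side 357 [279.1 257.5] [0.5566 0.1566 0.076 ]
side 411 [319.1 281.4] [0.4878 0.2439 0.076 ]
side 478 [352.2 310.3] [0.4437 0.3313 0.076 ]
side 514 [289.4 322.9] [0.5744 0.331  0.076 ]
t0.25 tcp [ 0.19   -0.5424  0.2282] F [-1.   0.1  0.1] g 0.999 yaw_y -1.234 z [-0.     0.001 -1.   ] j [-1.44  0.16  1.6   0.    1.39 -0.21]
cam in tool [ 0.06787798 -0.00139094 -0.15536995] [[-0.    -0.971 -0.24 ]
 [ 1.     0.    -0.001]
 [ 0.001 -0.24   0.971]]
```

View pics/topz.png

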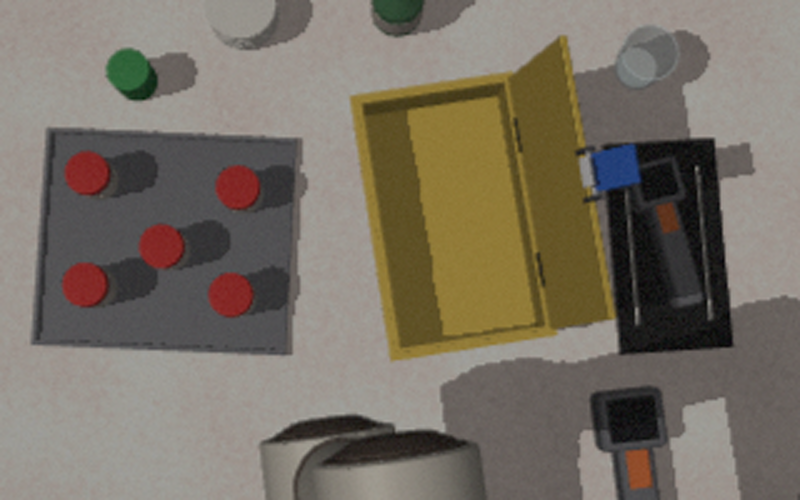

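View pics/sidez.png

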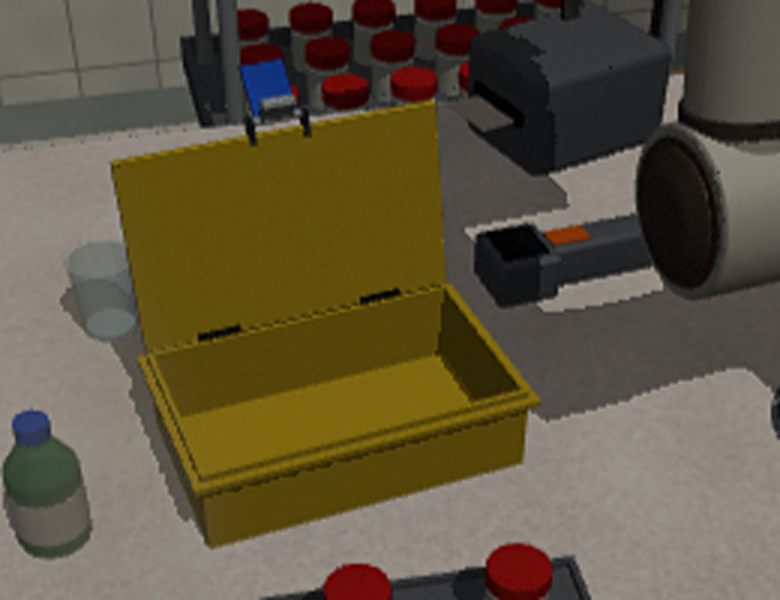

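```bash
python3 - <<'E'
from h import *
p=robot.camera_params("top")
z=lambda a:(a[0]/2.5+120-.3,a[1]/2.5+120-.3)
P=[onplane(p,z(a),.085) for a in [(352,97),(392,360),(553,332),(508,73)]]
for a in P: print(a.round(4))
P=np.array(P);print("dims",[np.linalg.norm(P[i]-P[(i+1)%4]).round(4) for i in range(4)],"centre",P.mean(0).round(4))
d=P[0]-P[1]; print("y axis ang",np.arctan2(d[1],d[0]), np.arctan2(*(P[3]-P[2])[[1,0]]))
for nm,a,zz in [("mat",[(608,140),(620,353),(732,345),(714,139)],.003)]:
    Q=np.array([onplane(p,z(b),zz) for b in a]);print(nm,Q.round(4),[np.linalg.norm(Q[i]-Q[(i+1)%4]).round(4) for i in range(4)],"c",Q.mean(0).round(4))
# rounds: green, dishes, reagent, beaker
for n,a,zz in [("green",(131,72),.07),("dishes top",(242,12),.06),("beaker top",(650,52),.085),("lidtop1",(564,38),.27),("lidtop2",(610,318),.27),("latch end",(618,152),.3),("scanhead",(661,182),.045),("scantail",(688,303),.043)]:
    print(n,onplane(p,z(a),zz).round(4))
im=cv2.imread("pics/top0.png")
cv2.imwrite("pics/scz.png",cv2.resize(im[160:360,340:440],None,fx=3,fy=3,interpolation=cv2.INTER_CUBIC))
E
```

```text
[0.6599 0.0127 0.085 ]
[ 0.3523 -0.0319  0.085 ]
[ 0.3829 -0.2181  0.085 ]
[ 0.6879 -0.1714  0.085 ]
dims [np.float64(0.3109), np.float64(0.1887), np.float64(0.3085), np.float64(0.1863)] centre [ 0.5207 -0.1022  0.085 ]
y axis ang 0.14400226264833424 0.15189831813845014
mat [[ 0.6213 -0.3032  0.003 ]
 [ 0.3584 -0.311   0.003 ]
 [ 0.367  -0.4484  0.003 ]
 [ 0.6219 -0.4353  0.003 ]] [np.float64(0.2631), np.float64(0.1377), np.float64(0.2553), np.float64(0.1321)] c [ 0.4921 -0.3745  0.003 ]
green [0.6944 0.275  0.07  ]
dishes top [0.7697 0.1449 0.06  ]
beaker top [ 0.7125 -0.3403  0.085 ]
lidtop1 [ 0.6823 -0.2098  0.27  ]
lidtop2 [ 0.393 -0.25   0.27 ]
latch end [ 0.5577 -0.2567  0.3   ]
scanhead [ 0.5625 -0.3579  0.045 ]
scantail [ 0.4169 -0.3862  0.043 ]
```

View pics/scz.png

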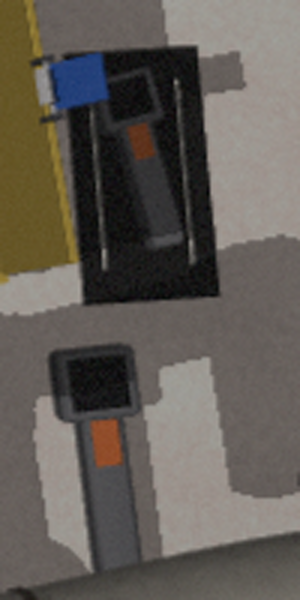

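```bash
python3 - <<'E'
from h import *
go([.19,-.542,.36]); go([.4292,.1546,.36],.148)
p=robot.camera_params("top")
print(onplane(p,(279,113),.13), onplane(p,(279,128),.0))
E
```

```text
row:  [-0.001 -0.    -0.   ] [  0.02  -0.05 -13.18]  |d|cm 13.2 rows>=3.2
row:  [-1.000e-03 -1.000e-03 -1.382e+00] [ 45.62 -57.89 -13.13]  |d|cm 74.9 rows>=18.0
[ 0.78336127 -0.04180843  0.13      ] [ 0.7745206  -0.04418369  0.        ]
```

```bash
python3 -m creep '0 0 0 0 0 -13.2 100;0 0 0 0 0 -13.2 100;0 0 0 0 0 -13.2 100;0 0 0 0 0 -13.2 100;0 0 -1.382 45.6 -57.9 -13.2 100;0 0 -1.382 45.6 -57.9 -13.2 100;0 0 -1.382 45.6 -57.9 -13.2 100;0 0 -1.382 45.6 -57.9 -13.2 100;0 0 -1.382 45.6 -57.9 -13.2 100;0 0 -1.382 45.6 -57.9 -13.2 100;0 0 -1.382 45.6 -57.9 -13.2 100;0 0 -1.382 45.6 -57.9 -13.2 100'; python3 - <<'E'
from h import *
st();go([.4292,.1546,.25],.148)
E
```

```text
clock: 1.25
tcp_pos: [0.2982, -0.2255, 0.3604]
ee_rot: [2.46, 1.953, 0.0]
force: [0.9, 0.6, 0.6]
grip_width: 1.002
t1.25 tcp [ 0.2982 -0.2255  0.3604] F [0.9 0.6 0.6] g 1.002 yaw_y -0.229 z [ 0.001 -0.    -1.   ] j [-0.97 -0.45  1.88  0.    1.71 -0.75]
row:  [ 0.001  0.    -0.377] [39.99  4.14 11.03]  |d|cm 41.7 rows>=10.0
```

```bash
python3 -m creep '0 0 -0.377 40 4.1 0 100;0 0 -0.377 40 4.1 0 100;0 0 -0.377 40 4.1 0 100;0 0 -0.377 40 4.1 0 100;0 0 -0.377 40 4.1 11 100;0 0 -0.377 40 4.1 11 100;0 0 -0.377 40 4.1 11 100;0 0 -0.377 40 4.1 11 100;0 0 -0.377 40 4.1 11 100;0 0 -0.377 40 4.1 11 100;0 0 -0.377 40 4.1 11 100;0 0 -0.377 40 4.1 11 100'; python3 - <<'E'
from h import *
st()
w,im=snap("wrist","w1.png")
for a,c,X in redcaps(w,im): print(a,c.round(1),X.round(4))
p,im=snap("top","t1.png")
for a,c,X in redcaps(p,im): print(a,c.round(1),X.round(4))
E
```

```text
clock: 2.25
tcp_pos: [0.4297, 0.154, 0.2485]
ee_rot: [-2.05, -2.376, 0.005]
force: [0.5, -0.2, 0.0]
grip_width: 1.002
t2.25 tcp [0.4297 0.154  0.2485] F [ 0.5 -0.2  0. ] g 1.002 yaw_y 0.147 z [-0.004 -0.    -1.   ] j [ 0.08 -0.17  1.88  0.    1.43 -0.07]
1139 [325.7  10.2] [0.4435 0.3097 0.076 ]
2934 [481.5  21.6] [0.5705 0.3199 0.076 ]
2927 [359.5 107.2] [0.4855 0.2393 0.076 ]
2512 [281.  188.1] [0.4292 0.1593 0.076 ]
2575 [412.6 215. ] [0.5527 0.1523 0.076 ]
238 [154.6 189. ] [0.5726 0.3231 0.076 ]
202 [215.7 194.1] [0.5563 0.1446 0.076 ]
67 [148.3 234.9] [0.4382 0.3388 0.076 ]
```

View pics/w1.png

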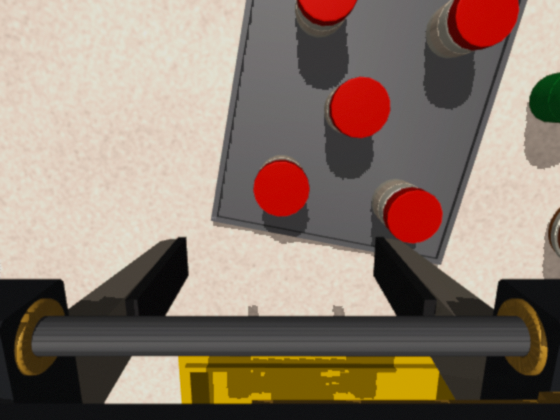

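```bash
python3 - <<'E'
from h import *
go([.4292,.1567,.051],.148)
E
```

```text
row:  [-0.     0.001 -0.004] [ 0.53 -0.07 19.99]  |d|cm 20.0 rows>=4.8
```

```bash
python3 -m creep '0 0 0 0.5 0 12 100;0 0 0 0.5 0 12 100;0 0 0 0.5 0 12 100;0 0 0 0.5 0 19.9 100;0 0 0 0.5 0 19.9 100;0 0 0 0.5 0 19.9 100;0 0 0 0.5 0 19.9 0;0 0 0 0.5 0 19.9 0;0 0 0 0.5 0 19.9 0;0 0 0 0.5 0 19.9 0;0 0 0 0.5 0 19.9 0;0 0 0 0.5 0 19.9 0'; python3 - <<'E'
from h import *
st()
a=.148;c=np.array([.5207,-.1022]);ex=np.array([np.sin(a),-np.cos(a)]);ey=np.array([np.cos(a),np.sin(a)])
for x,y in [(35,-47),(35,47),(-45,-93),(-45,0),(-45,93)]: print(x,y,(c+ex*x/1e3+ey*y/1e3).round(4))
w,im=snap("wrist","w2.png")
E
```

```text
clock: 3.35
tcp_pos: [0.4308, 0.1573, 0.0529]
ee_rot: [2.056, 2.373, 0.002]
force: [-1.8, -0.5, 1.3]
grip_width: 0.591
t3.35 tcp [0.4308 0.1573 0.0529] F [-1.8 -0.5  1.3] g 0.591 yaw_y 0.143 z [ 0.002  0.    -1.   ] j [ 0.09  0.08  2.06 -0.    1.   -0.06]
35 -47 [ 0.4794 -0.1437]
35 47 [ 0.5723 -0.1299]
-45 -93 [ 0.4221 -0.0714]
-45 0 [ 0.5141 -0.0577]
-45 93 [ 0.606 -0.044]
```

View pics/w2.png

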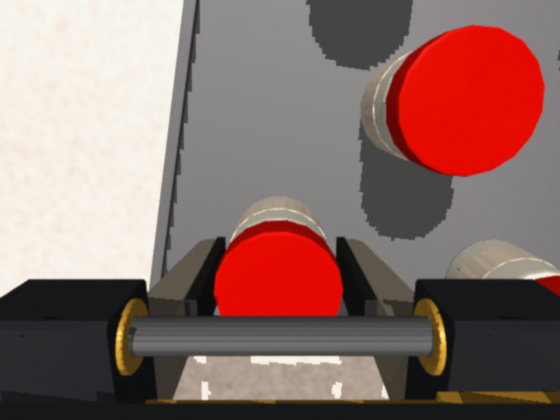

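```bash
python3 - <<'E'
from h import *
go([.4308,.1573,.19],.148);go([.4794,-.1437,.19],.148)
E
```

```text
row:  [ 0.001  0.    -0.005] [ -0.     0.05 -13.74]  |d|cm 13.7 rows>=3.3
row:  [ 0.001  0.    -0.005] [-30.49   0.56 -13.73]  |d|cm 33.4 rows>=8.0
```

```bash
python3 -m creep '0 0 0 0 0 -4 0;0 0 0 0 0 -8 0;0 0 0 0 0 -12 0;0 0 0 -4 0 -13.7 0;0 0 0 -8 0.2 -13.7 0;0 0 0 -12 0.4 -13.7 0;0 0 -0.005 -16 0.6 -13.7 0;0 0 -0.005 -20 0.6 -13.7 0;0 0 -0.005 -24 0.6 -13.7 0;0 0 -0.005 -28 0.6 -13.7 0;0 0 -0.005 -30.5 0.6 -13.7 0;0 0 -0.005 -30.5 0.6 -13.7 0'; python3 - <<'E'
from h import *
st();w,im=snap("wrist","w3.png");snap("side","s3.png")
go([.4794,-.1437,.054],.148)
E
```

```text
clock: 4.4
tcp_pos: [0.4796, -0.1483, 0.1886]
ee_rot: [2.056, 2.374, -0.002]
force: [-0.3, -0.0, -1.5]
grip_width: 0.56
t4.40 tcp [ 0.4796 -0.1483  0.1886] F [-0.3 -0.  -1.5] g 0.560 yaw_y 0.143 z [ 0.    -0.002 -1.   ] j [-0.54  0.    1.84 -0.    1.29 -0.68]
row:  [-0.001 -0.001 -0.002] [ 0.02  0.05 13.42]  |d|cm 13.4 rows>=3.2
```

View pics/w3.png

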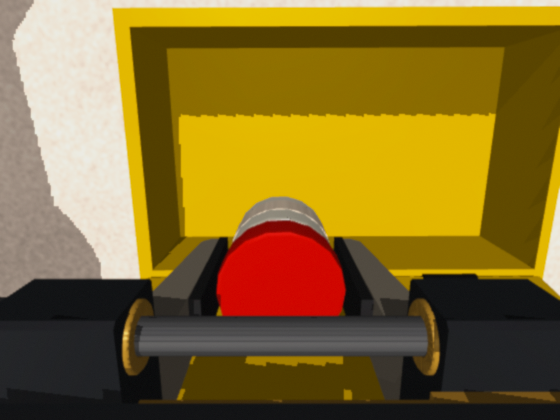

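View pics/s3.png

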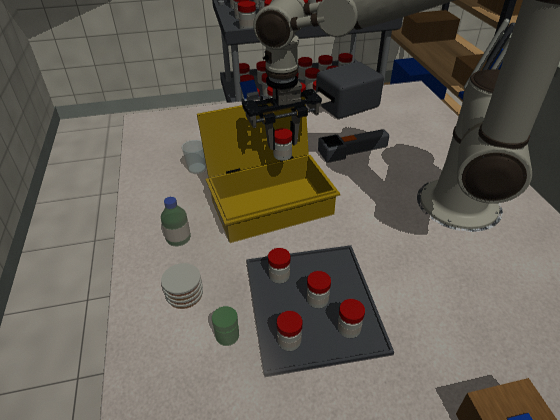

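```bash
python3 -m creep '0 0 0 0 0 4 0;0 0 0 0 0 8 0;0 0 0 0 0 11.5 0;0 0 0 0 0 13 0;0 0 0 0 0 13.5 0;0 0 0 0 0 13.5 0'; python3 - <<'E'
from h import *
st()
E
```

```text
clock: 5.0
tcp_pos: [0.4781, -0.1414, 0.0528]
ee_rot: [-2.046, -2.378, 0.001]
force: [0.3, -0.1, -2.1]
grip_width: 0.56
t5.00 tcp [ 0.4781 -0.1414  0.0528] F [ 0.3 -0.1 -2.1] g 0.560 yaw_y 0.150 z [-0.004  0.002 -1.   ] j [-0.53  0.19  1.95  0.    1.01 -0.68]
```

```bash
python3 -m creep '0 0 0 0 0 0.1 80;0 0 0 0 0 0.1 80;0 0 0 0 0 0.1 80;0 0 0 0 0 -4 80;0 0 0 0 0 -8 80;0 0 0 0 0 -12 80;0 0 0 0 0 -14 80'; python3 - <<'E'
from h import *
st();w,im=snap("wrist","w4.png"); go([.555,.149,.2],.148)
E
```

```text
clock: 5.58
tcp_pos: [0.4817, -0.1448, 0.1996]
ee_rot: [2.045, 2.374, 0.003]
force: [0.0, -0.9, -0.2]
grip_width: 0.8
t5.58 tcp [ 0.4817 -0.1448  0.1996] F [ 0.  -0.9 -0.2] g 0.800 yaw_y 0.148 z [ 0.008 -0.004 -1.   ] j [-0.53 -0.01  1.84  0.    1.31 -0.68]
row:  [0.011 0.008 0.   ] [28.08 11.46  0.13]  |d|cm 30.3 rows>=7.3
```

View pics/w4.png

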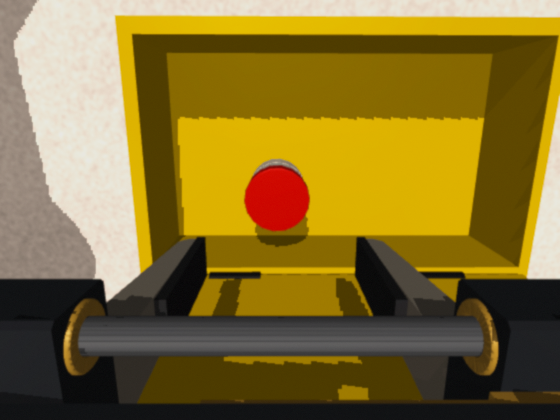

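```bash
python3 -m creep '0 0 0 4 1.6 0 100;0 0 0 28 11.4 0 100;0 0 0 28 11.4 0 100;0 0 0 28 11.4 0 100;0 0 0 28 11.4 0 100;0 0 0 28 11.4 0 100;0 0 0 28 11.4 0 100;0 0 0 28 11.4 0 100;0 0 0 28 11.4 0 100'; python3 - <<'E'
from h import *
st();w,im=snap("wrist","w5.png")
for a,c,X in redcaps(w,im): print(a,c.round(1),X.round(4))
p,im=snap("top","t5.png")
for a,c,X in redcaps(p,im): print(a,c.round(1),X.round(4))
go([.555,.149,.051],.148)
E
```

```text
clock: 6.38
tcp_pos: [0.5509, 0.1526, 0.1936]
ee_rot: [2.046, 2.384, 0.001]
force: [0.3, -0.8, -0.4]
grip_width: 1.003
t6.38 tcp [0.5509 0.1526 0.1936] F [ 0.3 -0.8 -0.4] g 1.003 yaw_y 0.153 z [ 0.  0. -1.] j [ 0.06  0.18  1.65  0.    1.32 -0.09]
254 [348.5   3. ] [0.575  0.3004 0.076 ]
4445 [209.3  76.7] [0.4875 0.2395 0.076 ]
3493 [285.3 209.8] [0.5553 0.1522 0.076 ]
224 [154.2 188.9] [0.5728 0.3244 0.076 ]
180 [184.3 216.4] [0.4914 0.2356 0.076 ]
224 [314.1 219.8] [ 0.4791 -0.143   0.076 ]
200 [152.5 233.7] [0.4415 0.3269 0.076 ]
row:  [-0.     0.001  0.001] [-0.08  0.43 14.25]  |d|cm 14.3 rows>=3.4
```

View pics/w5.png

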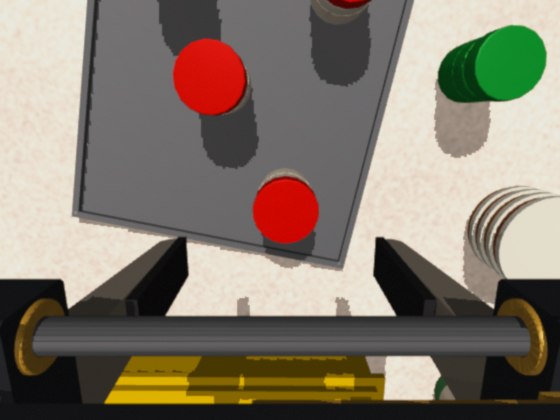

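```bash
python3 -m creep '0 0 0 0 0.4 4 100;0 0 0 0 0.4 8 100;0 0 0 0 0.4 12 100;0 0 0 0 0.4 14.2 100;0 0 0 0 0.4 14.2 100;0 0 0 0 0.4 14.2 0;0 0 0 0 0.4 14.2 0;0 0 0 0 0.4 14.2 0;0 0 0 0 0.4 14.2 0;0 0 0 0 0.4 14.2 0;0 0 0 0 0.4 14.2 0'; python3 - <<'E'
from h import *
st();go([.5723,-.1299,.19],.148)
E
```

```text
clock: 7.4
tcp_pos: [0.5555, 0.1505, 0.0527]
ee_rot: [2.05, 2.379, 0.002]
force: [0.3, -1.0, -0.3]
grip_width: 0.588
t7.40 tcp [0.5555 0.1505 0.0527] F [ 0.3 -1.  -0.3] g 0.588 yaw_y 0.148 z [ 0.002  0.    -1.   ] j [ 0.05  0.36  1.73 -0.    1.05 -0.09]
row:  [0.002 0.    0.   ] [-27.99  -2.46 -13.73]  |d|cm 31.3 rows>=7.5
```

```bash
python3 -m creep '0 0 0 0 0 0 0;0 0 0 0 0 -4 0;0 0 0 0 0 -8 0;0 0 0 0 0 -12 0;0 0 0 -4 -0.5 -13.7 0;0 0 0 -8 -1 -13.7 0;0 0 0 -12 -1.5 -13.7 0;0 0 0 -16 -2 -13.7 0;0 0 0 -20 -2.5 -13.7 0;0 0 0 -24 -2.5 -13.7 0;0 0 0 -27 -2.5 -13.7 0;0 0 0 -28 -2.5 -13.7 0'; python3 -m creep '0 0 0 0 0 0 0'; python3 - <<'E'
from h import *
st();go([.5723,-.1299,.053],.148)
E
```

```text
clock: 8.4
tcp_pos: [0.5712, -0.1344, 0.1882]
ee_rot: [2.055, 2.375, -0.002]
force: [-0.6, -0.2, -2.5]
grip_width: 0.562
clock: 8.48
tcp_pos: [0.5712, -0.1323, 0.1881]
ee_rot: [-2.055, -2.376, 0.001]
force: [0.5, 1.0, -1.6]
grip_width: 0.557
t8.48 tcp [ 0.5712 -0.1323  0.1881] F [ 0.5  1.  -1.6] g 0.557 yaw_y 0.145 z [-0.001  0.    -1.   ] j [-0.43  0.22  1.61 -0.    1.31 -0.58]
row:  [-0.001 -0.    -0.003] [ 0.22  0.15 13.51]  |d|cm 13.5 rows>=3.2
```

```bash
python3 -m creep '0 0 0 0.2 0.1 4 0;0 0 0 0.2 0.1 8 0;0 0 0 0.2 0.1 11.5 0;0 0 0 0.2 0.1 13 0;0 0 0 0.2 0.1 13.5 0;0 0 0 0.2 0.1 13.5 0;0 0 0 0.2 0.1 13.6 80;0 0 0 0.2 0.1 13.6 80;0 0 0 0.2 0.1 13.6 80;0 0 0 0.2 0.1 9.6 80;0 0 0 0.2 0.1 5.6 80;0 0 0 0.2 0.1 1 80'; python3 - <<'E'
from h import *
st();go([.486,.237,.2],.148)
snap("wrist","w6.png")
E
```

```text
clock: 9.48
tcp_pos: [0.5715, -0.1275, 0.1755]
ee_rot: [-2.05, -2.379, 0.0]
force: [1.1, -0.9, 0.3]
grip_width: 0.801
t9.48 tcp [ 0.5715 -0.1275  0.1755] F [ 1.1 -0.9  0.3] g 0.801 yaw_y 0.148 z [-0.001  0.001 -1.   ] j [-0.43  0.23  1.62  0.    1.29 -0.57]
row:  [-0.001 -0.001  0.   ] [37.31 -3.08 -2.42]  |d|cm 37.5 rows>=9.0
```

View pics/w6.png

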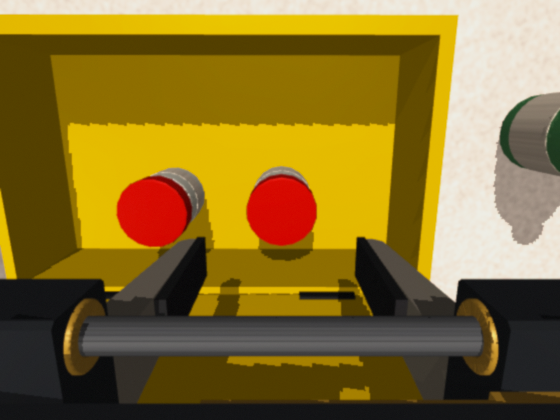

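Two jars stand in the box (caps at (155,211) and (282,210)). On to the centre jar.

```bash
python3 -m creep '0 0 0 0 0 -2.4 100;0 0 0 37.3 -3.1 -2.4 100;0 0 0 37.3 -3.1 -2.4 100;0 0 0 37.3 -3.1 -2.4 100;0 0 0 37.3 -3.1 -2.4 100;0 0 0 37.3 -3.1 -2.4 100;0 0 0 37.3 -3.1 -2.4 100;0 0 0 37.3 -3.1 -2.4 100;0 0 0 37.3 -3.1 -2.4 100;0 0 0 37.3 -3.1 -2.4 100;0 0 0 37.3 -3.1 -2.4 100;0 0 0 37.3 -3.1 -2.4 100'; python3 - <<'E'
from h import *
st();w,im=snap("wrist","w7.png")
for a,c,X in redcaps(w,im): print(a,c.round(1),X.round(4))
go([.486,.237,.051],.148)
E
```

```text
clock: 10.53
tcp_pos: [0.4859, 0.2383, 0.1987]
ee_rot: [2.046, 2.383, 0.001]
force: [0.3, 0.4, 1.0]
grip_width: 1.0
t10.53 tcp [0.4859 0.2383 0.1987] F [0.3 0.4 1. ] g 1.000 yaw_y 0.152 z [ 0.001  0.    -1.   ] j [ 0.23  0.09  1.73 -0.    1.32  0.08]
4187 [239.   78.1] [0.4428 0.3278 0.076 ]
4220 [413.8 107. ] [0.5713 0.3273 0.076 ]
3392 [280.8 203.8] [0.4864 0.2408 0.076 ]
row:  [0.001 0.    0.002] [ 0.03 -0.05 14.76]  |d|cm 14.8 rows>=3.5
```

View pics/w7.png

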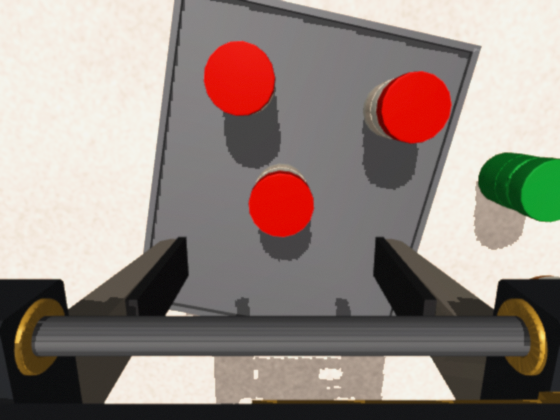

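```bash
python3 -m creep '0 0 0 0.1 0 4 100;0 0 0 0.1 0 8 100;0 0 0 0.1 0 12 100;0 0 0 0.1 0 14.6 100;0 0 0 0.1 0 14.6 100;0 0 0 0.1 0 14.6 0;0 0 0 0.1 0 14.6 0;0 0 0 0.1 0 14.6 0;0 0 0 0.1 0 14.6 0;0 0 0 0.1 0 14.6 0;0 0 0 0.1 0 14.6 0;0 0 0 0.1 0 14.6 0'; python3 - <<'E'
from h import *
st();go([.4221,-.0714,.19],.148)
E
```

```text
clock: 11.58
tcp_pos: [0.4869, 0.2375, 0.0532]
ee_rot: [2.05, 2.379, 0.002]
force: [0.5, -0.4, 3.8]
grip_width: 0.564
t11.58 tcp [0.4869 0.2375 0.0532] F [ 0.5 -0.4  3.8] g 0.564 yaw_y 0.148 z [ 0.001  0.    -1.   ] j [ 0.23  0.28  1.83 -0.    1.03  0.08]
row:  [ 0.001 -0.     0.   ] [-29.6  -10.95 -13.7 ]  |d|cm 34.4 rows>=8.2
```

```bash
python3 -m creep '0 0 0 0 0 -4 0;0 0 0 0 0 -8 0;0 0 0 0 0 -12 0;0 0 0 -3.7 -1.4 -13.7 0;0 0 0 -7.4 -2.7 -13.7 0;0 0 0 -11.1 -4.1 -13.7 0;0 0 0 -14.8 -5.5 -13.7 0;0 0 0 -18.5 -6.9 -13.7 0;0 0 0 -22.2 -8.2 -13.7 0;0 0 0 -26 -9.6 -13.7 0;0 0 0 -29.6 -11 -13.7 0;0 0 0 -29.6 -11 -13.7 0'; python3 -m creep '0 0 0 0 0 0 0'; python3 - <<'E'
from h import *
st();go([.4221,-.0714,.0535],.148)
E
```

```text
clock: 12.58
tcp_pos: [0.4199, -0.0773, 0.1894]
ee_rot: [2.058, 2.371, -0.004]
force: [-0.0, -0.4, -0.7]
grip_width: 0.559
clock: 12.67
tcp_pos: [0.4207, -0.0731, 0.1892]
ee_rot: [-2.056, -2.375, -0.0]
force: [0.4, -0.2, -0.5]
grip_width: 0.563
t12.67 tcp [ 0.4207 -0.0731  0.1892] F [ 0.4 -0.2 -0.5] g 0.563 yaw_y 0.143 z [-0.  0. -1.] j [-0.46 -0.21  2.04  0.    1.31 -0.6 ]
row:  [-0.    -0.    -0.005] [ 0.15  0.17 13.57]  |d|cm 13.6 rows>=3.3
```

```bash
python3 -m creep '0 0 0 0.1 0.1 4 0;0 0 0 0.1 0.1 8 0;0 0 0 0.1 0.1 11.5 0;0 0 0 0.1 0.1 13 0;0 0 0 0.1 0.1 13.5 0;0 0 0 0.1 0.1 13.5 0;0 0 0 0.1 0.1 13.6 80;0 0 0 0.1 0.1 13.6 80;0 0 0 0.1 0.1 13.6 80;0 0 0 0.1 0.1 9.6 80;0 0 0 0.1 0.1 5.6 80;0 0 0 0.1 0.1 1 80'; python3 - <<'E'
from h import *
st();go([.442,.3255,.21],.148)
snap("wrist","w8.png")
E
```

```text
clock: 13.67
tcp_pos: [0.4214, -0.0699, 0.1762]
ee_rot: [-2.05, -2.379, 0.0]
force: [1.2, -0.6, -0.4]
grip_width: 0.797
t13.67 tcp [ 0.4214 -0.0699  0.1762] F [ 1.2 -0.6 -0.4] g 0.797 yaw_y 0.148 z [-0.001  0.001 -1.   ] j [-0.45 -0.19  2.05  0.    1.29 -0.6 ]
row:  [-0.001 -0.001  0.   ] [38.8   7.88 -3.35]  |d|cm 39.7 rows>=9.5
```

View pics/w8.png

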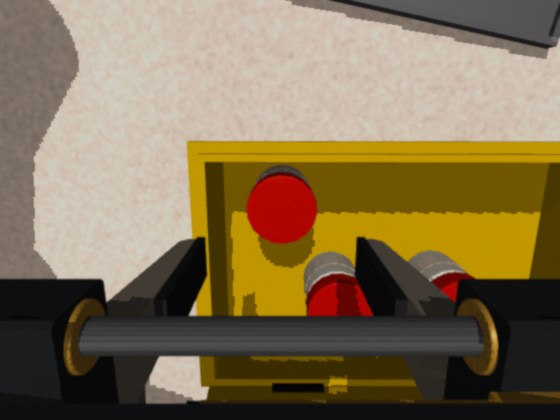

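Third jar stands at (282,208). Next the tray's near-left jar.

```bash
python3 -m creep '0 0 0 0 0 -3.4 100;0 0 0 38.8 7.9 -3.4 100;0 0 0 38.8 7.9 -3.4 100;0 0 0 38.8 7.9 -3.4 100;0 0 0 38.8 7.9 -3.4 100;0 0 0 38.8 7.9 -3.4 100;0 0 0 38.8 7.9 -3.4 100;0 0 0 38.8 7.9 -3.4 100;0 0 0 38.8 7.9 -3.4 100;0 0 0 38.8 7.9 -3.4 100;0 0 0 38.8 7.9 -3.4 100;0 0 0 38.8 7.9 -3.4 100'; python3 - <<'E'
from h import *
st();w,im=snap("wrist","w9.png")
for a,c,X in redcaps(w,im): print(a,c.round(1),X.round(4))
go([.4425,.3262,.052],.148)
E
```

```text
clock: 14.72
tcp_pos: [0.4424, 0.3289, 0.209]
ee_rot: [-2.045, -2.384, -0.003]
force: [0.2, -0.0, 0.7]
grip_width: 0.999
t14.72 tcp [0.4424 0.3289 0.209 ] F [ 0.2 -0.   0.7] g 0.999 yaw_y 0.153 z [ 0.001  0.002 -1.   ] j [0.42 0.11 1.69 0.   1.34 0.27]
3166 [279.5 203.7] [0.4422 0.3292 0.076 ]
3278 [433.9 226.6] [0.57   0.3294 0.076 ]
row:  [ 0.    -0.     0.004] [-5.000e-02 -1.000e-02  1.569e+01]  |d|cm 15.7 rows>=3.8
```

View pics/w9.png

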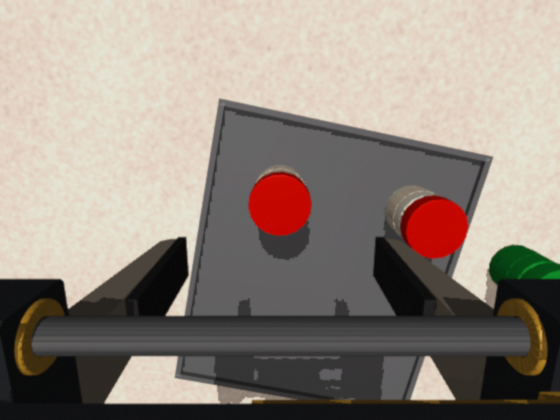

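```bash
python3 -m creep '0 0 0 0.1 0 4 100;0 0 0 0.1 0 8 100;0 0 0 0.1 0 12 100;0 0 0 0.1 0 15.6 100;0 0 0 0.1 0 15.6 100;0 0 0 0.1 0 15.6 0;0 0 0 0.1 0 15.6 0;0 0 0 0.1 0 15.6 0;0 0 0 0.1 0 15.6 0;0 0 0 0.1 0 15.6 0;0 0 0 0.1 0 15.6 0;0 0 0 0.1 0 15.6 0'; python3 - <<'E'
from h import *
st();go([.5141,-.0577,.19],.148)
E
```

```text
clock: 15.77
tcp_pos: [0.4433, 0.3262, 0.0541]
ee_rot: [2.051, 2.379, 0.002]
force: [-0.9, -0.4, 5.8]
grip_width: 0.562
t15.77 tcp [0.4433 0.3262 0.0541] F [-0.9 -0.4  5.8] g 0.562 yaw_y 0.148 z [ 0.001  0.001 -1.   ] j [0.41 0.3  1.8  0.   1.04 0.27]
row:  [ 0.001 -0.     0.   ] [-39.01   1.36 -13.61]  |d|cm 41.3 rows>=9.9
```

```bash
python3 -m creep '0 0 0 0 0 -4 0;0 0 0 0 0 -8 0;0 0 0 0 0 -12 0;0 0 0 -4 0.2 -13.6 0;0 0 0 -8 0.3 -13.6 0;0 0 0 -12 0.5 -13.6 0;0 0 0 -16 0.7 -13.6 0;0 0 0 -20 0.8 -13.6 0;0 0 0 -24 1 -13.6 0;0 0 0 -28 1.2 -13.6 0;0 0 0 -32 1.3 -13.6 0;0 0 0 -36 1.4 -13.6 0'; python3 -m creep '0 0 0 -3 0 0 0;0 0 0 -3 0 0 0'; python3 - <<'E'
from h import *
st();go([.5141,-.0577,.0545],.148)
E
```

```text
clock: 16.77
tcp_pos: [0.5094, -0.03, 0.1887]
ee_rot: [-2.051, -2.379, 0.0]
force: [1.2, 0.7, -1.6]
grip_width: 0.562
clock: 16.93
tcp_pos: [0.5146, -0.0629, 0.1889]
ee_rot: [2.056, 2.373, -0.002]
force: [0.4, -0.4, -1.4]
grip_width: 0.56
t16.93 tcp [ 0.5146 -0.0629  0.1889] F [ 0.4 -0.4 -1.4] g 0.560 yaw_y 0.143 z [ 0.    -0.002 -1.   ] j [-0.35  0.04  1.8  -0.    1.3  -0.5 ]
row:  [ 0.     0.002 -0.005] [ 0.56  0.03 13.44]  |d|cm 13.4 rows>=3.2
```

```bash
python3 -m creep '0 0 0 0.1 0 4 0;0 0 0 0.1 0 8 0;0 0 0 0.1 0 11.5 0;0 0 0 0.1 0 13 0;0 0 0 0.1 0 13.4 0;0 0 0 0.1 0 13.4 0;0 0 0 0.1 0 13.5 80;0 0 0 0.1 0 13.5 80;0 0 0 0.1 0 13.5 80;0 0 0 0.1 0 9.6 80;0 0 0 0.1 0 5.6 80;0 0 0 0.1 0 1 80'; python3 - <<'E'
from h import *
st();go([.571,.3255,.21],.148)
snap("wrist","w10.png")
E
```

```text
clock: 17.93
tcp_pos: [0.5133, -0.0564, 0.1758]
ee_rot: [-2.05, -2.379, 0.001]
force: [0.6, -0.9, -0.4]
grip_width: 0.793
t17.93 tcp [ 0.5133 -0.0564  0.1758] F [ 0.6 -0.9 -0.4] g 0.793 yaw_y 0.148 z [-0.001  0.001 -1.   ] j [-0.34  0.05  1.82  0.    1.27 -0.49]
row:  [-0.001 -0.001  0.   ] [36.93 11.34 -3.41]  |d|cm 38.8 rows>=9.3
```

View pics/w10.png

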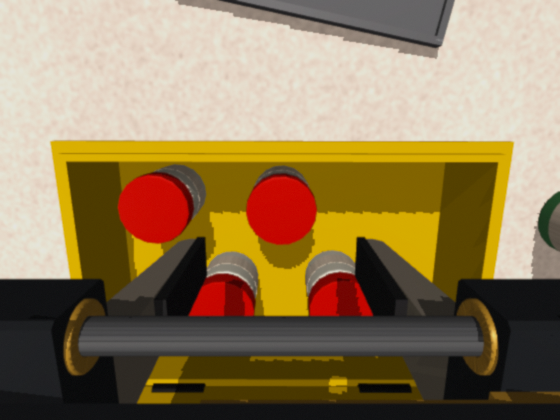

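Four jars stand in the box. Last red jar; the green look-alike is nearby and stays.

```bash
python3 -m creep '0 0 0 0 0 -3.4 100;0 0 0 36.9 11.3 -3.4 100;0 0 0 36.9 11.3 -3.4 100;0 0 0 36.9 11.3 -3.4 100;0 0 0 36.9 11.3 -3.4 100;0 0 0 36.9 11.3 -3.4 100;0 0 0 36.9 11.3 -3.4 100;0 0 0 36.9 11.3 -3.4 100;0 0 0 36.9 11.3 -3.4 100;0 0 0 36.9 11.3 -3.4 100;0 0 0 36.9 11.3 -3.4 100;0 0 0 36.9 11.3 -3.4 100'; python3 - <<'E'
from h import *
st();w,im=snap("wrist","w11.png")
for a,c,X in redcaps(w,im): print(a,c.round(1),X.round(4))
go([.5715,.3260,.052],.148)
E
```

```text
clock: 18.98
tcp_pos: [0.5711, 0.3278, 0.2085]
ee_rot: [2.046, 2.384, 0.002]
force: [0.1, -0.3, 0.2]
grip_width: 1.0
t18.98 tcp [0.5711 0.3278 0.2085] F [ 0.1 -0.3  0.2] g 1.000 yaw_y 0.152 z [ 0.001  0.001 -1.   ] j [0.34 0.38 1.36 0.   1.39 0.19]
3172 [282.7 203. ] [0.5733 0.329  0.076 ]
row:  [0.    0.    0.002] [ 0.04  0.04 15.65]  |d|cm 15.6 rows>=3.8
```

View pics/w11.png

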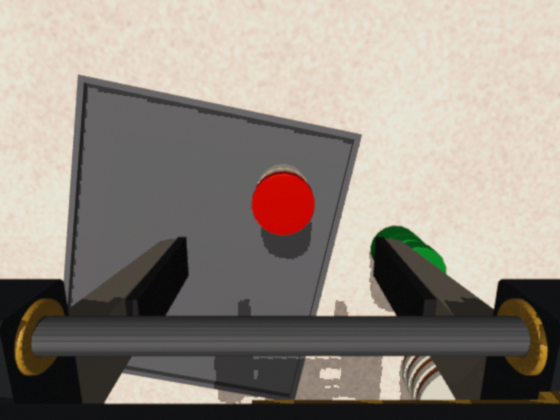

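```bash
python3 -m creep '0 0 0 0.1 0.2 4 100;0 0 0 0.1 0.2 8 100;0 0 0 0.1 0.2 12 100;0 0 0 0.1 0.2 15.5 100;0 0 0 0.1 0.2 15.5 100;0 0 0 0.1 0.2 15.5 0;0 0 0 0.1 0.2 15.5 0;0 0 0 0.1 0.2 15.5 0;0 0 0 0.1 0.2 15.5 0;0 0 0 0.1 0.2 15.5 0;0 0 0 0.1 0.2 15.5 0;0 0 0 0.1 0.2 15.5 0'; python3 - <<'E'
from h import *
st();go([.606,-.044,.19],.148)
E
```

```text
clock: 20.03
tcp_pos: [0.5737, 0.3264, 0.0549]
ee_rot: [2.05, 2.379, 0.002]
force: [-1.2, -0.4, 4.6]
grip_width: 0.561
t20.03 tcp [0.5737 0.3264 0.0549] F [-1.2 -0.4  4.6] g 0.561 yaw_y 0.148 z [ 0.002  0.    -1.   ] j [ 0.33  0.54  1.47 -0.    1.13  0.19]
row:  [ 0.002 -0.     0.   ] [-37.11  -2.26 -13.52]  |d|cm 39.6 rows>=9.5
```

```bash
python3 -m creep '0 0 0 0 0 -4 0;0 0 0 0 0 -8 0;0 0 0 0 0 -12 0;0 0 0 -4 -0.2 -13.6 0;0 0 0 -8 -0.5 -13.6 0;0 0 0 -12 -0.7 -13.6 0;0 0 0 -16 -1 -13.6 0;0 0 0 -20 -1.2 -13.6 0;0 0 0 -24 -1.5 -13.6 0;0 0 0 -28 -1.7 -13.6 0;0 0 0 -32 -2 -13.6 0;0 0 0 -34.5 -2.1 -13.6 0'; python3 -m creep '0 0 0 -2.6 -0.2 0 0;0 0 0 -2.6 -0.2 0 0;0 0 0 -2.6 -0.2 0 0'; python3 - <<'E'
from h import *
st();go([.606,-.044,.055],.148);snap("wrist","w12.png")
E
```

```text
clock: 21.03
tcp_pos: [0.6029, -0.0219, 0.1893]
ee_rot: [2.053, 2.377, -0.002]
force: [-0.6, 0.5, -1.1]
grip_width: 0.56
clock: 21.28
tcp_pos: [0.6048, -0.0453, 0.1892]
ee_rot: [-2.053, -2.376, 0.0]
force: [0.5, 0.5, -1.9]
grip_width: 0.56
t21.28 tcp [ 0.6048 -0.0453  0.1892] F [ 0.5  0.5 -1.9] g 0.560 yaw_y 0.146 z [-0.001  0.    -1.   ] j [-0.27  0.27  1.55  0.    1.33 -0.42]
row:  [-0.001 -0.001 -0.002] [ 0.11  0.14 13.42]  |d|cm 13.4 rows>=3.2
```

View pics/w12.png

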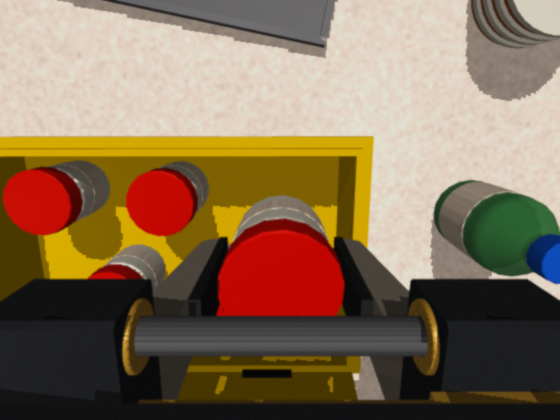

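```bash
python3 -m creep '0 0 0 0.1 -0.3 4 0;0 0 0 0.1 -0.3 8 0;0 0 0 0.1 -0.3 11.5 0;0 0 0 0.1 -0.3 13 0;0 0 0 0.1 -0.3 13.4 0;0 0 0 0.1 -0.3 13.4 0;0 0 0 0.1 -0.3 13.5 66;0 0 0 0.1 -0.3 13.5 66;0 0 0 0.1 -0.3 9.6 66;0 0 0 0.1 -0.3 5.6 66;0 0 0 0.1 -0.3 1 66;0 0 0 0.1 -0.3 -3 66'; python3 - <<'E'
from h import *
st()
snap("wrist","w13.png");p,im=snap("top","t13.png")
cv2.imwrite("pics/t13z.png",cv2.resize(im[100:300,200:440],None,fx=3,fy=3,interpolation=cv2.INTER_CUBIC))
snap("side","s13.png")
E
```

```text
clock: 22.33
tcp_pos: [0.6021, -0.0433, 0.2199]
ee_rot: [2.05, 2.379, 0.001]
force: [0.8, -0.2, 0.5]
grip_width: 0.656
t22.33 tcp [ 0.6021 -0.0433  0.2199] F [ 0.8 -0.2  0.5] g 0.656 yaw_y 0.148 z [ 0.002 -0.    -1.   ] j [-0.27  0.24  1.52  0.    1.38 -0.42]
```

View pics/w13.png

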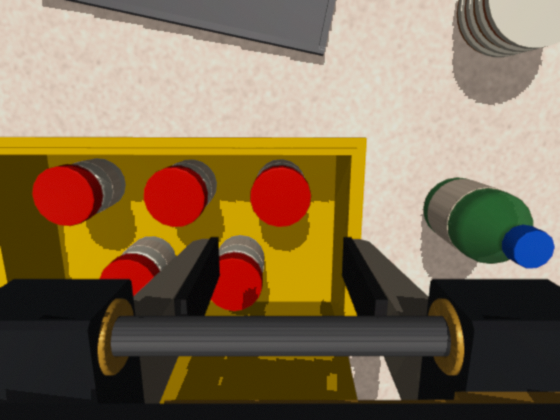

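View pics/s13.png

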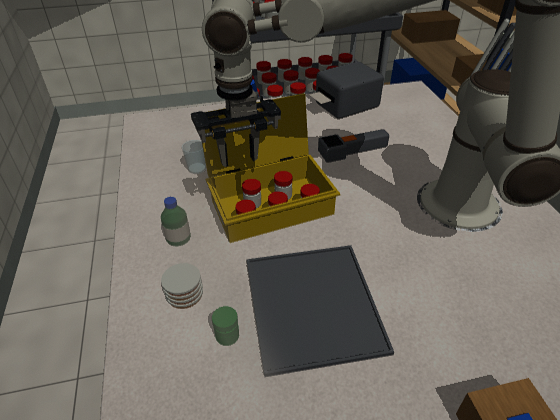

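View pics/t13z.png

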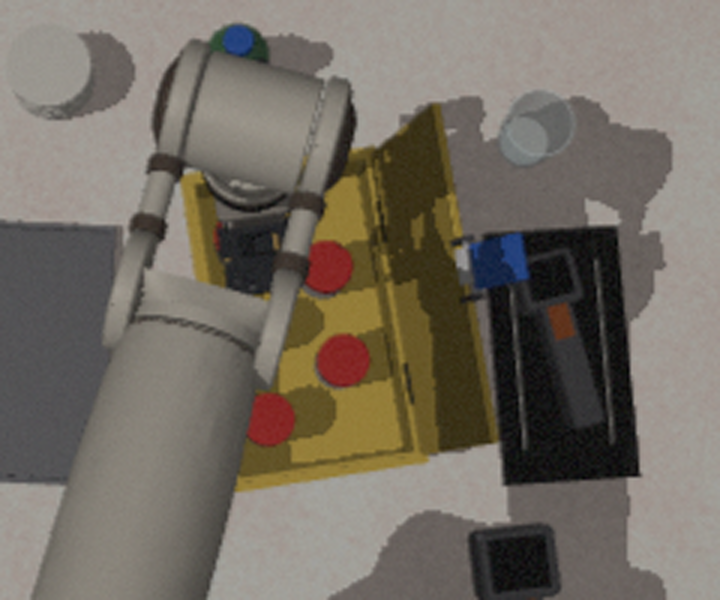

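```bash
cat >> h.py <<'E'
A=.148;BC=np.array([.5207,-.1022]);EX=np.array([np.sin(A),-np.cos(A)]);EY=np.array([np.cos(A),np.sin(A)])
def box(x,y,z): # mm -> world m
    return np.r_[BC+EX*x/1e3+EY*y/1e3,z/1e3]
def tobox(P):
    d=np.array(P[:2])-BC; return np.array([EX@d*1e3,EY@d*1e3,P[2]*1e3])
E
python3 - <<'E'
from h import *
print(box(165,-90,360)); go(box(165,-90,360),A-np.pi/2)
E
```

```text
[ 0.45601483 -0.27866764  0.36      ]
row:  [ 0.012 -0.005  1.571] [-21.05 -18.08 -13.77]  |d|cm 31.0 rows>=12.6
```

```bash
python3 -m creep '0 0 0 0 0 -14 50;0 0 0 0 0 -14 0;0 0 0 0 0 -14 0;0 0 0 0 0 -14 0;0 0 1.571 -21 -18 -14 0;0 0 1.571 -21 -18 -14 0;0 0 1.571 -21 -18 -14 0;0 0 1.571 -21 -18 -14 0;0 0 1.571 -21 -18 -14 0;0 0 1.571 -21 -18 -14 0;0 0 1.571 -21 -18 -14 0;0 0 1.571 -21 -18 -14 0'; python3 - <<'E'
from h import *
st();go(box(165,-90,360),A-np.pi/2)
E
```

```text
clock: 23.48
tcp_pos: [0.4521, -0.2816, 0.3556]
ee_rot: [-2.947, -1.087, 0.004]
force: [1.6, 0.2, -0.3]
grip_width: 0.0
t23.48 tcp [ 0.4521 -0.2816  0.3556] F [ 1.6  0.2 -0.3] g 0.000 yaw_y -0.864 z [-0.002 -0.    -1.   ] j [-0.78 -0.    1.52 -0.    1.63  0.08]
row:  [-0.001  0.002  0.559] [ 0.48  0.03 -0.44]  |d|cm 0.7 rows>=4.5
```

```bash
python3 -m creep '0 0 0.559 0.4 0 0 0;0 0 0.559 0.4 0 0 0;0 0 0.559 0.4 0 0 0;0 0 0.559 0.4 0 0 0;0 0 0.559 0.4 0 0 0;0 0 0.559 0.4 0 0 0'; python3 - <<'E'
from h import *
s=st();print(tobox(s["tcp_pos"]));go(box(165,-90,234),A-np.pi/2)
snap("wrist","w14.png");snap("side","s14.png")
E
```

```text
clock: 23.98
tcp_pos: [0.4578, -0.275, 0.3559]
ee_rot: [-3.131, -0.249, 0.002]
force: [0.1, -0.2, -0.5]
grip_width: 0.003
t23.98 tcp [ 0.4578 -0.275   0.3559] F [ 0.1 -0.2 -0.5] g 0.003 yaw_y -1.412 z [-0.001  0.001 -1.   ] j [-0.77 -0.    1.52  0.    1.63  0.64]
[161.59907985 -87.68214874 355.85575082]
row:  [-0.001  0.001  0.011] [-0.22  0.35 12.19]  |d|cm 12.2 rows>=2.9
```

View pics/w14.png

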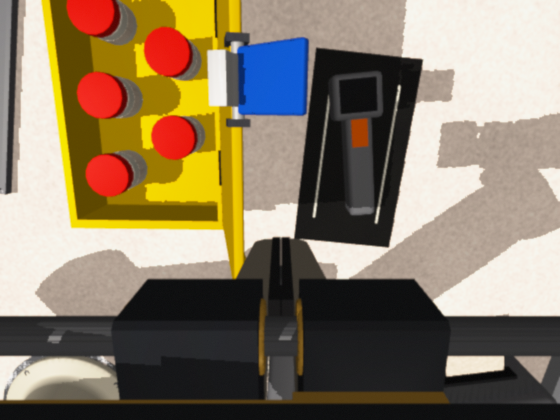

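View pics/s14.png

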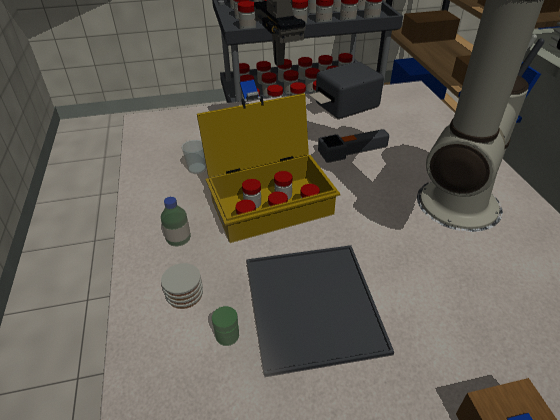

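```bash
python3 -m creep '0 0 0.011 -0.2 0.3 4 0;0 0 0.011 -0.2 0.3 8 0;0 0 0.011 -0.2 0.3 12 0;0 0 0.011 -0.2 0.3 12.2 0;0 0 0.011 -0.2 0.3 12.2 0'; python3 - <<'E'
from h import *
s=st();b=tobox(s["tcp_pos"]);print(b)
for th in np.radians(np.r_[98:-1:-7]):
    r=150;cx=90-r*np.cos(th)+8*np.sin(th);cz=85+r*np.sin(th)+8*np.cos(th)
    print(round(np.degrees(th)),"dy %.1f dz %.1f"%((cx+18-b[0])/10,-(cz+14-b[2])/10))
E
```

```text
clock: 24.5
tcp_pos: [0.4552, -0.2773, 0.2328]
ee_rot: [-3.128, -0.235, 0.006]
force: [0.4, -0.4, 1.8]
grip_width: 0.007
t24.50 tcp [ 0.4552 -0.2773  0.2328] F [ 0.4 -0.4  1.8] g 0.007 yaw_y -1.421 z [-0.004  0.004 -1.   ] j [-0.77  0.05  1.7   0.    1.39  0.65]
[163.56185192 -90.56077604 232.82714876]
98 dy -2.7 dz -1.4
91 dy -4.5 dz -1.6
84 dy -6.3 dz -1.6
77 dy -8.2 dz -1.4
70 dy -9.9 dz -1.0
63 dy -11.7 dz -0.3
56 dy -13.3 dz 0.5
49 dy -14.8 dz 1.5
42 dy -16.2 dz 2.8
35 dy -17.4 dz 4.1
28 dy -18.4 dz 5.6
21 dy -19.3 dz 7.3
14 dy -19.9 dz 9.0
7 dy -20.3 dz 10.8
0 dy -20.6 dz 12.6
```

```bash
python3 -m creep '0 0 0 0 -1 -0.8 0;0 0 0 0 -2.7 -1.4 0;0 0 0 0 -4.5 -1.6 0;0 0 0 0 -6.3 -1.6 0;0 0 0 0 -8.2 -1.4 0;0 0 0 0 -9.9 -1 0;0 0 0 0 -11.7 -0.3 0'; python3 - <<'E'
from h import *
s=st();b=tobox(s["tcp_pos"]);print(b)
snap("side","s15.png")
E
```

```text
clock: 25.08
tcp_pos: [0.4415, -0.1638, 0.2441]
ee_rot: [3.125, 0.234, 0.013]
force: [1.2, 0.2, 2.6]
grip_width: 0.001
t25.08 tcp [ 0.4415 -0.1638  0.2441] F [1.2 0.2 2.6] g 0.001 yaw_y -1.421 z [ 0.009 -0.007 -1.   ] j [-0.61 -0.14  1.87 -0.    1.4   0.81]
[ 49.20320214 -87.38440519 244.08380599]
```

View pics/s15.png

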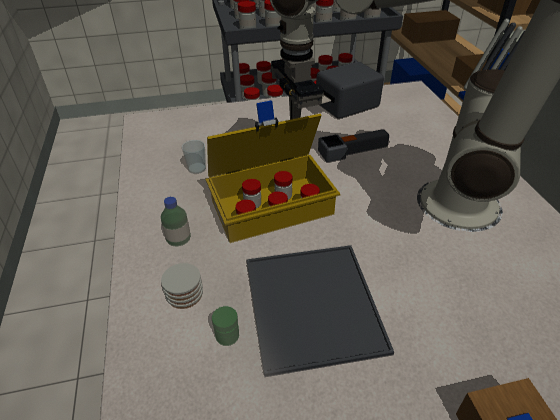

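```bash
python3 -m creep '0 0 0 0 -1.6 0.8 0;0 0 0 0 -3.1 1.8 0;0 0 0 0 -4.5 3.1 0;0 0 0 0 -5.7 4.4 0;0 0 0 0 -6.7 5.9 0;0 0 0 0 -7.6 7.6 0;0 0 0 0 -8.2 9.3 0;0 0 0 0 -8.6 11 0'; python3 - <<'E'
from h import *
s=st();b=tobox(s["tcp_pos"]);print(b)
E
python3 -m creep '0 0 0 0 -0.2 1 0;0 0 0 0 -0.3 1.8 0;0 0 0 0 -0.3 1.8 0'; python3 - <<'E'
from h import *
s=st();b=tobox(s["tcp_pos"]);print(b)
snap("side","s16.png")
E
```

```text
clock: 25.8
tcp_pos: [0.4289, -0.0783, 0.1311]
ee_rot: [3.13, 0.235, 0.009]
force: [-1.0, -0.3, 0.4]
grip_width: 0.007
t25.80 tcp [ 0.4289 -0.0783  0.1311] F [-1.  -0.3  0.4] g 0.007 yaw_y -1.421 z [ 0.006 -0.003 -1.   ] j [-0.46 -0.12  2.08  0.    1.17  0.96]
[-37.15234406 -87.28185069 131.09067506]
clock: 26.05
tcp_pos: [0.4261, -0.075, 0.1102]
ee_rot: [3.133, 0.234, -0.0]
force: [-0.6, -0.0, -0.6]
grip_width: 0.003
t26.05 tcp [ 0.4261 -0.075   0.1102] F [-0.6 -0.  -0.6] g 0.003 yaw_y -1.422 z [-0. -0. -1.] j [-0.45 -0.09  2.1  -0.    1.13  0.97]
[-40.85582811 -89.51234693 110.15916634]
```

View pics/s16.png

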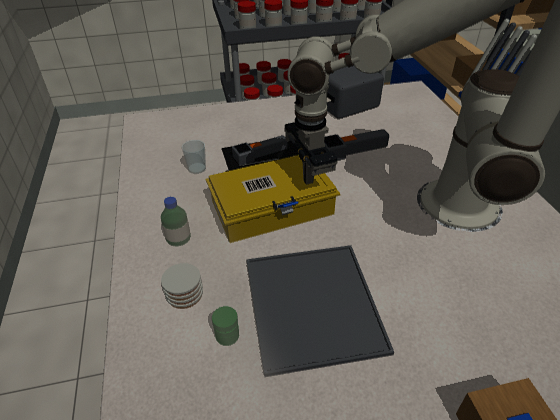

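```bash
python3 -m creep '0 0 0 0 0 0.2 0;0 0 0 0 0 0.4 0;0 0 0 0 0 0.5 0;0 0 0 0 0 0.5 0'; python3 - <<'E'
from h import *
s=st();print(tobox(s["tcp_pos"]))
E
```

```text
clock: 26.43
tcp_pos: [0.4271, -0.0756, 0.1072]
ee_rot: [3.132, 0.233, 0.003]
force: [-3.6, 0.9, 12.6]
grip_width: 0.002
t26.43 tcp [ 0.4271 -0.0756  0.1072] F [-3.6  0.9 12.6] g 0.002 yaw_y -1.422 z [ 0.002 -0.001 -1.   ] j [-0.46 -0.08  2.1  -0.    1.12  0.97]
[-40.07694093 -88.61939164 107.24518795]
```

```bash
python3 -m creep '0 0 0 0 0 -2 0;0 0 0 0 0 -6 0;0 0 0 0 0 -10 0;0 0 0 0 0 -11 0'; python3 - <<'E'
from h import *
s=st();print(tobox(s["tcp_pos"]))
p,im=snap("side","s17.png")
cv2.imwrite("pics/s17z.png",cv2.resize(im[140:260,190:360],None,fx=4.5,fy=4.5,interpolation=cv2.INTER_CUBIC))
snap("wrist","w17.png")
E
```

```text
clock: 26.77
tcp_pos: [0.4291, -0.0765, 0.222]
ee_rot: [3.127, 0.233, 0.015]
force: [0.6, -0.3, 0.6]
grip_width: 0.006
t26.77 tcp [ 0.4291 -0.0765  0.222 ] F [ 0.6 -0.3  0.6] g 0.006 yaw_y -1.422 z [ 0.01  -0.005 -1.   ] j [-0.46 -0.22  1.98  0.    1.37  0.97]
[-38.94438911 -86.84216254 221.96024121]
```

View pics/s17z.png

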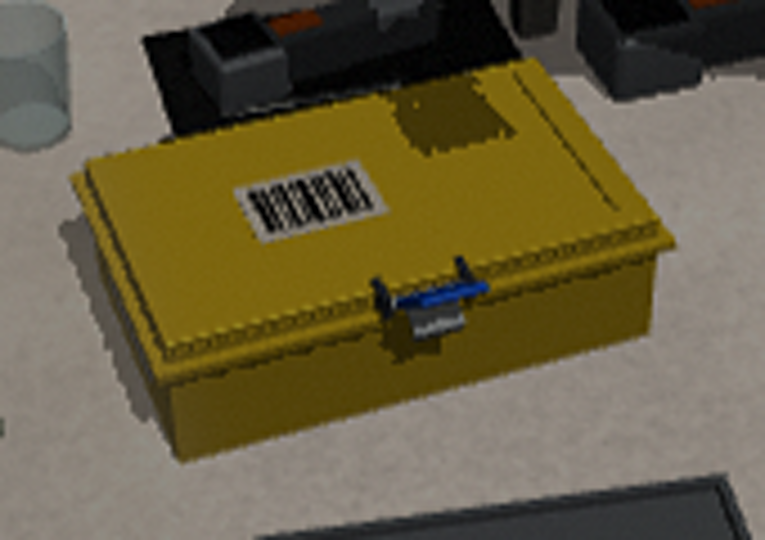

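View pics/w17.png

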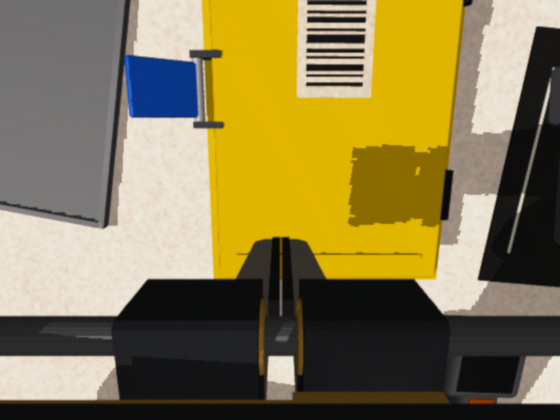

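```bash
python3 - <<'E'
from h import *
im=cv2.imread("pics/w17.png");w=robot.camera_params("wrist")
print("label corners lower edge",[tobox(onplane(w,u,.093)).round(1) for u in [(297,97),(372,98),(336,0)]])
print("lid edge pts",[tobox(onplane(w,u,.093)).round(1) for u in [(206,100),(461,60)]])
print("latch end",[tobox(onplane(w,u,.12)).round(1) for u in [(126,57),(132,117)]],"pivot",[tobox(onplane(w,u,.089)).round(1) for u in [(202,52),(202,124)]])
go(box(-148,0,160),A-np.pi/2)
E
```

```text
label corners lower edge [array([-28.8,  -6.3,  93. ]), array([26.2, -6.9, 93. ]), array([-2.6, 58.2, 93. ])]
lid edge pts [array([-95.6,  -8.5,  93. ]), array([88.6, 19.3, 93. ])]
latch end [array([-140.9,   17. ,  120. ]), array([-140.5,  -20.7,  120. ])] pivot [array([-97.7,  25.1,  89. ]), array([-100.2,  -25.7,   89. ])]
row:  [ 0.004 -0.006  0.001] [  8.75 -10.86   5.84]  |d|cm 15.1 rows>=3.6
```

```bash
python3 -m creep '0 0 0 2 -3 0 0;0 0 0 5 -6 0 0;0 0 0 8.7 -10 0 0;0 0 0 8.7 -10.9 3 0;0 0 0 8.7 -10.9 5.8 0;0 0 0 8.7 -10.9 5.8 0'; python3 - <<'E'
from h import *
s=st();print(tobox(s["tcp_pos"])); go(box(-148,0,98),A-np.pi/2)
E
```

```text
clock: 27.37
tcp_pos: [0.4907, 0.0476, 0.1493]
ee_rot: [-3.13, -0.237, 0.022]
force: [-0.4, -0.1, -1.6]
grip_width: 0.007
t27.37 tcp [0.4907 0.0476 0.1493] F [-0.4 -0.1 -1.6] g 0.007 yaw_y -1.420 z [-0.014  0.002 -1.   ] j [-0.15  0.03  1.89 -0.    1.23  1.27]
[-152.60891897   -7.59032268  149.30227944]
row:  [-0.004  0.014  0.003] [0.83 0.48 5.12]  |d|cm 5.2 rows>=1.2
```

```bash
python3 -m creep '0 0 0 0 0 0 0;0 0 0 0 0 0 0'; python3 - <<'E'
from h import *
s=st();print(tobox(s["tcp_pos"])); go(box(-148,0,98),A-np.pi/2)
E
```

```text
clock: 27.53
tcp_pos: [0.4957, 0.0453, 0.1572]
ee_rot: [3.133, 0.232, -0.0]
force: [0.1, -0.3, 0.5]
grip_width: 0.002
t27.53 tcp [0.4957 0.0453 0.1572] F [ 0.1 -0.3  0.5] g 0.002 yaw_y -1.423 z [-0. -0. -1.] j [-0.15  0.03  1.89 -0.    1.23  1.27]
[-149.5315493    -2.95937476  157.20899718]
row:  [ 0.  0. -0.] [0.3  0.15 5.92]  |d|cm 5.9 rows>=1.4
```

```bash
python3 -m creep '0 0 0 0.3 0.1 1.5 0;0 0 0 0.3 0.1 3 0;0 0 0 0.3 0.1 4.5 0;0 0 0 0.3 0.1 5.5 0;0 0 0 0.3 0.1 6 0;0 0 0 0.3 0.1 6 0'; python3 - <<'E'
from h import *
s=st();print(tobox(s["tcp_pos"]))
E
```

```text
clock: 28.03
tcp_pos: [0.4994, 0.0448, 0.0978]
ee_rot: [3.133, 0.232, 0.002]
force: [0.3, 0.4, -0.2]
grip_width: 0.002
t28.03 tcp [0.4994 0.0448 0.0978] F [ 0.3  0.4 -0.2] g 0.002 yaw_y -1.423 z [ 0.002 -0.    -1.   ] j [-0.15  0.11  1.92 -0.    1.1   1.27]
[-148.52553563    0.65262022   97.7682808 ]
```

```bash
python3 -m creep '0 0 0 0 0 0.2 0;0 0 0 0 0 0.4 0;0 0 0 0 0 0.4 0'; python3 -m creep '0 0 0 0 0 0.2 0;0 0 0 0 0 0.4 0;0 0 0 0 0 0.4 0';  python3 - <<'E'
from h import *
s=st();print(tobox(s["tcp_pos"]));snap("side","s18.png")
E
```

```text
clock: 28.28
tcp_pos: [0.4998, 0.0444, 0.0937]
ee_rot: [3.132, 0.232, 0.003]
force: [0.4, 0.2, 2.2]
grip_width: 0.003
clock: 28.53
tcp_pos: [0.4993, 0.0451, 0.089]
ee_rot: [3.133, 0.233, 0.001]
force: [0.9, -1.0, 1.5]
grip_width: 0.002
t28.53 tcp [0.4993 0.0451 0.089 ] F [ 0.9 -1.   1.5] g 0.002 yaw_y -1.422 z [ 0.001 -0.    -1.   ] j [-0.15  0.13  1.93 -0.    1.09  1.27]
[-148.81228497    0.52210149   88.9778249 ]
```

```bash
python3 - <<'E'
import cv2
im=cv2.imread("pics/s18.png")
cv2.imwrite("pics/s18z.png",cv2.resize(im[140:260,190:360],None,fx=4.5,fy=4.5,interpolation=cv2.INTER_CUBIC))
E
```

```text
(no output)
```

View pics/s18z.png

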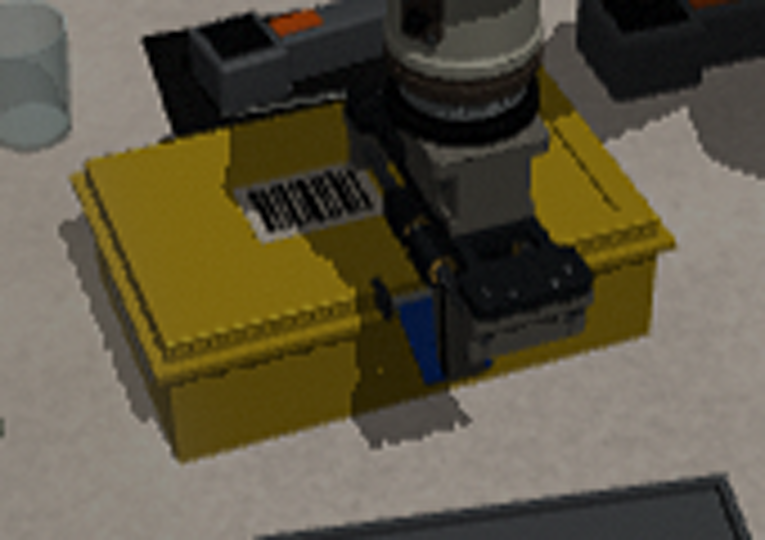

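```bash
for i in 1 ; do python3 -m creep '0 0 0 0 0 0.2 0;0 0 0 0 0 0.4 0;0 0 0 0 0 0.4 0'; done; python3 -m creep '0 0 0 0 0 0.2 0;0 0 0 0 0 0.4 0;0 0 0 0 0 0.4 0'
```

```text
clock: 28.83
tcp_pos: [0.4998, 0.045, 0.0875]
ee_rot: [3.132, 0.234, 0.001]
force: [-7.1, -1.2, 19.3]
grip_width: 0.004
clock: 29.08
tcp_pos: [0.5005, 0.0448, 0.0862]
ee_rot: [3.131, 0.235, 0.002]
force: [-14.4, 0.2, 38.3]
grip_width: 0.004
```

```bash
python3 -m creep '0 0 0 0 0 0.2 0;0 0 0 0 0 0.3 0;0 0 0 0 0 0.3 0'
```

```text
clock: 29.33
tcp_pos: [0.5009, 0.0446, 0.0853]
ee_rot: [3.13, 0.235, 0.002]
force: [-21.4, 0.6, 53.2]
grip_width: 0.003
```

```bash
python3 -m creep '0 0 0 0 0 -1 0;0 0 0 0 0 -4 0;0 0 0 0 0 -8 0;0 0 0 0 0 -12 0;0 0 0 0 0 -14 0;0 0 0 0 0 -14 0'; python3 - <<'E'
from h import *
s=st();print(tobox(s["tcp_pos"]));p,im=snap("side","s19.png")
cv2.imwrite("pics/s19z.png",cv2.resize(im[110:250,190:400],None,fx=3.8,fy=3.8,interpolation=cv2.INTER_CUBIC))
p,im=snap("top","t19.png")
cv2.imwrite("pics/t19z.png",cv2.resize(im[120:320,250:450],None,fx=3,fy=3,interpolation=cv2.INTER_CUBIC))
E
```

```text
clock: 29.83
tcp_pos: [0.5018, 0.045, 0.2235]
ee_rot: [3.131, 0.234, 0.015]
force: [0.7, -1.2, 1.0]
grip_width: 0.004
t29.83 tcp [0.5018 0.045  0.2235] F [ 0.7 -1.2  1. ] g 0.004 yaw_y -1.422 z [ 0.01  -0.001 -1.   ] j [-0.15 -0.03  1.81  0.    1.36  1.27]
[-148.40961428    3.03874343  223.54456753]
```

View pics/s19z.png

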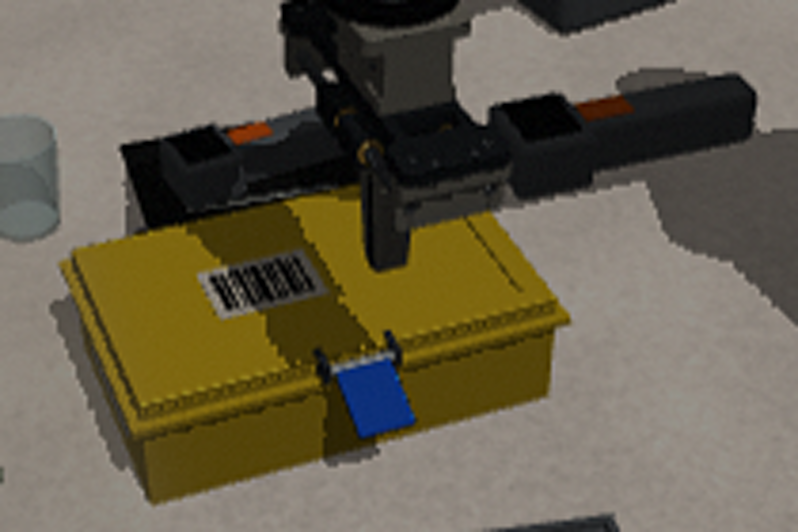

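View pics/t19z.png

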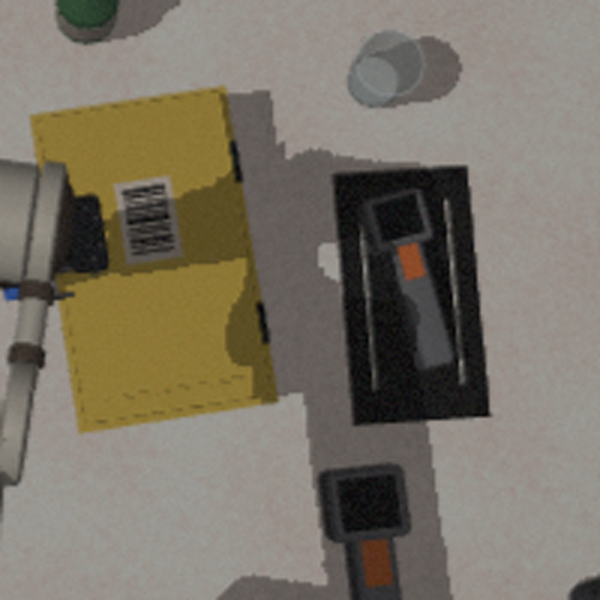

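```bash
python3 - <<'E'
from h import *
p=robot.camera_params("top")
u=lambda a:(a[0]/3+250-.33,a[1]/3+120-.33)
h=onplane(p,u((393,193)),.045);t=onplane(p,u((434,366)),.043)
print(h,t,np.linalg.norm(h-t),np.arctan2(h[1]-t[1],h[0]-t[0]))
Q=np.array([onplane(p,u(b),.003) for b in [(333,175),(354,424),(490,414),(468,167)]]);print(Q.round(4),[np.linalg.norm(Q[i]-Q[(i+1)%4]).round(4) for i in range(4)],Q.mean(0))
d=Q[0]-Q[1];e=Q[3]-Q[2];print(np.arctan2(d[1],d[0]),np.arctan2(e[1],e[0]))
L=np.array([onplane(p,u(b),.093) for b in [(117,186),(128,268),(182,260),(169,178)]]);print("label",L.mean(0),tobox(L.mean(0)),[np.linalg.norm(L[i]-L[(i+1)%4]).round(4) for i in range(4)])
c=(h+t)/2; psi=np.arctan2(h[1]-t[1],h[0]-t[0]); go(np.r_[c[:2]-.05*np.array([np.cos(psi),np.sin(psi)])*0,.28],psi-np.pi/2)
B=[tuple(x) for x in proj(p,np.array([box(-149,20,69),box(-149,-20,69),box(-101,20,89)]))];print(B)
q=robot.camera_params("side");print(proj(q,np.array([box(-149,20,69),box(-149,-20,69),box(-101,20,89),box(-101,-20,89)])))
E
```

```text
[ 0.58844493 -0.34829103  0.045     ] [ 0.41466058 -0.38443897  0.043     ] 0.17751527674725115 0.20508034138190645
[[ 0.6141 -0.2961  0.003 ]
 [ 0.358  -0.3109  0.003 ]
 [ 0.3671 -0.45    0.003 ]
 [ 0.6218 -0.4365  0.003 ]] [np.float64(0.2565), np.float64(0.1394), np.float64(0.2551), np.float64(0.1406)] [ 0.4902563  -0.37334459  0.003     ]
0.05778679834443807 0.052985052687947974
label [ 0.5530305  -0.09964536  0.093     ] [ 2.24075208 32.35377042 93.        ] [np.float64(0.0807), np.float64(0.0528), np.float64(0.081), np.float64(0.0512)]
row:  [ 0.    -0.    -0.056] [-5.84 40.76 -6.21]  |d|cm 41.6 rows>=10.0
[(np.float64(248.76575748548586), np.float64(207.00686849825473)), (np.float64(250.80659376489228), np.float64(220.41229367352412)), (np.float64(264.8512476124397), np.float64(203.7221747286059))]
[[284.65912464 225.09861053]
 [299.57029634 220.98753716]
 [277.6117735  207.14634771]
 [292.32221572 203.28125402]]
```

```bash
python3 -m creep '0 0 -0.056 -2 10 -6.2 100;0 0 -0.056 -5.8 40.7 -6.2 100;0 0 -0.056 -5.8 40.7 -6.2 100;0 0 -0.056 -5.8 40.7 -6.2 100;0 0 -0.056 -5.8 40.7 -6.2 100;0 0 -0.056 -5.8 40.7 -6.2 100;0 0 -0.056 -5.8 40.7 -6.2 100;0 0 -0.056 -5.8 40.7 -6.2 100;0 0 -0.056 -5.8 40.7 -6.2 100;0 0 -0.056 -5.8 40.7 -6.2 100;0 0 -0.056 -5.8 40.7 -6.2 100;0 0 -0.056 -5.8 40.7 -6.2 100'; python3 -m creep '0 0 0 0 0 0 100;0 0 0 0 0 0 100'; python3 - <<'E'
from h import *
st();snap("wrist","w20.png");p,im=snap("top","t20.png")
cv2.imwrite("pics/t20z.png",cv2.resize(im[120:320,250:450],None,fx=3,fy=3,interpolation=cv2.INTER_CUBIC))
E
```

```text
clock: 30.93
tcp_pos: [0.5005, -0.3671, 0.2765]
ee_rot: [-3.121, -0.316, 0.005]
force: [0.2, 0.6, 0.1]
grip_width: 0.853
clock: 31.1
tcp_pos: [0.5018, -0.3639, 0.2784]
ee_rot: [-3.122, -0.323, 0.002]
force: [-0.6, 0.1, 0.6]
grip_width: 0.988
t31.10 tcp [ 0.5018 -0.3639  0.2784] F [-0.6  0.1  0.6] g 0.988 yaw_y -1.365 z [-0.002  0.003 -1.   ] j [-0.82  0.25  1.4   0.    1.5   0.54]
```

View pics/w20.png

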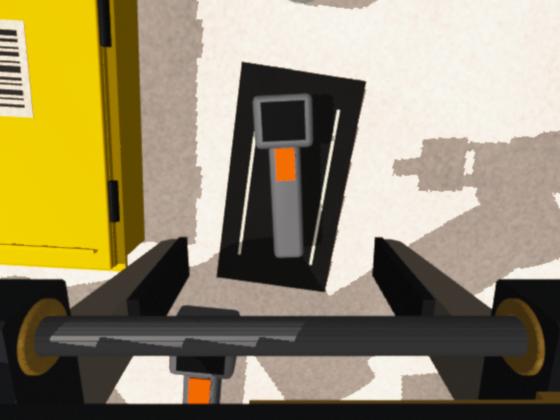

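```bash
python3 - <<'E'
from h import *
im=cv2.imread("pics/w20.png")
cv2.imwrite("pics/w20z.png",cv2.resize(im[50:300,200:380],None,fx=3.2,fy=2.4*1.3333,interpolation=cv2.INTER_CUBIC)[:600])
E
python3 - <<'E'
import cv2
im=cv2.imread("pics/w20.png")
cv2.imwrite("pics/w20z.png",cv2.resize(im[80:270,210:350],None,fx=3.1,fy=3.1,interpolation=cv2.INTER_CUBIC))
E
```

```text
(no output)
```

View pics/w20z.png

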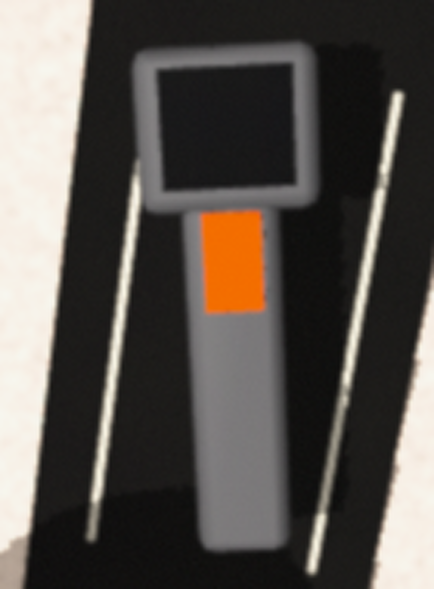

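```bash
python3 - <<'E'
from h import *
w=robot.camera_params("wrist")
u=lambda a:(a[0]/3.1+210-.34,a[1]/3.1+80-.34)
h=onplane(w,u((225,44)),.044);t=onplane(w,u((244,548)),.042);b=onplane(w,u((233,262)),.043)
b2=onplane(w,u((232,210)),.044)
ax=(h-t)[:2];psi=np.arctan2(ax[1],ax[0]);print(h,t,"L",np.linalg.norm(ax),"psi",psi, np.arctan2(*(b2-t)[[1,0]]))
c=(h+t)[:2]/2;print("c",c,"b-c",(b[:2]-c)@(ax/np.linalg.norm(ax)))
# mat from white lines
M=[onplane(w,u(a),.003) for a in [(137,165),(92,540),(398,95),(312,572)]]
print(np.arctan2(*(M[0]-M[1])[[1,0]]),np.arctan2(*(M[2]-M[3])[[1,0]]))
C=np.array([onplane(w,a,.003) for a in [(243,63),(218,276),(326,291),(365,81)]]);print(C.round(4),C.mean(0),np.arctan2(*(C[0]-C[1])[[1,0]]),np.arctan2(*(C[3]-C[2])[[1,0]]),[np.linalg.norm(C[i]-C[(i+1)%4]).round(4) for i in range(4)])
go(np.r_[c,.06],psi-np.pi/2)
E
```

```text
[ 0.58907652 -0.34538126  0.044     ] [ 0.41738465 -0.38871365  0.042     ] L 0.17707566858368948 psi 0.24722173940834138 0.24520035909365434
c [ 0.50323059 -0.36704745] b-c 0.016763733702238978
0.06790333034798696 0.05907657547187056
[[ 0.6143 -0.296   0.003 ]
 [ 0.3582 -0.3109  0.003 ]
 [ 0.3662 -0.4497  0.003 ]
 [ 0.6236 -0.4324  0.003 ]] [ 0.4905573  -0.37225061  0.003     ] 0.05831389150263789 0.06736895807955694 [np.float64(0.2565), np.float64(0.1391), np.float64(0.2579), np.float64(0.1367)]
row:  [-0.001  0.001 -0.041] [ 0.06  0.34 21.94]  |d|cm 21.9 rows>=5.3
```

```bash
python3 -m creep '0 0 -0.041 0.1 0.3 4 100;0 0 -0.041 0.1 0.3 8 100;0 0 -0.041 0.1 0.3 12 100;0 0 -0.041 0.1 0.3 16 100;0 0 -0.041 0.1 0.3 16 100;0 0 -0.041 0.1 0.3 16 100'; python3 - <<'E'
from h import *
st();snap("wrist","w21.png");go(np.r_[.5032,-.3670,.032],.246-np.pi/2)
E
```

```text
clock: 31.7
tcp_pos: [0.5025, -0.3663, 0.1183]
ee_rot: [-3.113, -0.386, 0.005]
force: [0.5, -0.5, 1.8]
grip_width: 0.996
t31.70 tcp [ 0.5025 -0.3663  0.1183] F [ 0.5 -0.5  1.8] g 0.996 yaw_y -1.324 z [-0.004  0.004 -1.   ] j [-0.82  0.38  1.55  0.    1.21  0.5 ]
row:  [ 0.001 -0.001  0.001] [-0.07 -0.15  8.95]  |d|cm 9.0 rows>=2.1
```

View pics/w21.png

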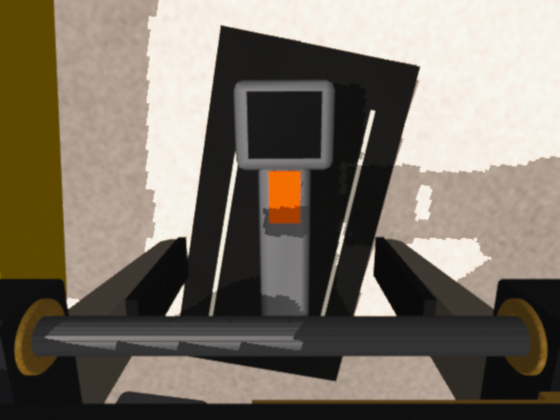

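```bash
python3 - <<'E'
from h import *
w=robot.camera_params("wrist");s=robot.state();R0=Ro.from_rotvec(s["ee_rot"])
for a in [(284.5,82),(284.5,167),(284.5,300)]:
    X=onplane(w,a,.044);print(X.round(4),R0.inv().apply(X-s["tcp_pos"]).round(4))
E
```

```text
[ 0.5891 -0.3476  0.044 ] [0.0873 0.0007 0.0775]
[ 0.5394 -0.3603  0.044 ] [0.036  0.0008 0.0775]
[ 0.4495 -0.3832  0.044 ] [-0.0567  0.001   0.0775]
```

```bash
python3 -m creep '0 0 0 0 0 4 100;0 0 0 0 0 7 100;0 0 0 0 0 8.7 100;0 0 0 0 0 8.7 100;0 0 0 0 0 8.7 0;0 0 0 0 0 8.7 0;0 0 0 0 0 8.7 0;0 0 0 0 0 8.7 0;0 0 0 0 0 8.7 0;0 0 0 0 0 8.7 0;0 0 0 0 0 8.7 0;0 0 0 0 0 8.7 0'; python3 -m creep '0 0 0 0 0 0 0;0 0 0 0 0 0 0'; python3 - <<'E'
from h import *
st();snap("wrist","w22.png")
E
```

```text
clock: 32.75
tcp_pos: [0.5035, -0.3685, 0.033]
ee_rot: [-3.118, -0.385, -0.0]
force: [0.8, 0.2, -0.5]
grip_width: 0.441
clock: 32.92
tcp_pos: [0.5034, -0.3685, 0.0329]
ee_rot: [-3.118, -0.385, 0.0]
force: [0.6, 0.4, -0.3]
grip_width: 0.368
t32.92 tcp [ 0.5034 -0.3685  0.0329] F [ 0.6  0.4 -0.3] g 0.368 yaw_y -1.325 z [-0.  0. -1.] j [-0.83  0.5   1.59  0.    1.06  0.5 ]
```

View pics/w22.png

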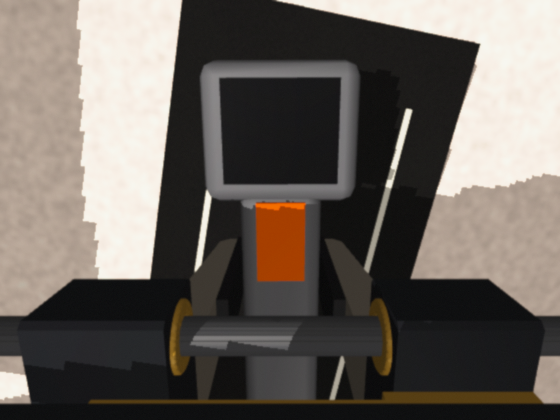

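```bash
python3 -m creep '0 0 0 0 0 -1 0;0 0 0 0 0 -3 0;0 0 0 0 0 -6 0;0 0 0 0 0 -10 0;0 0 0 0 0 -14 0;0 0 0 0 0 -17 0;0 0 0 0 0 -17 0;0 0 0 0 0 -17 0'; python3 - <<'E'
from h import *
s=st();snap("wrist","w23.png")
q=robot.camera_params("side");u=lambda a:(a[0]/3.8+190-.37,a[1]/3.8+110-.37)
L=np.array([onplane(q,u(a),.093) for a in [(197,274),(312,250),(330,292),(218,319)]]);print([tobox(l).round(1) for l in L],tobox(L.mean(0)))
go(box(0.5,-32,.200*1e3),A-np.pi/2)
E
```

```text
clock: 33.63
tcp_pos: [0.5043, -0.3694, 0.2056]
ee_rot: [3.114, 0.385, 0.004]
force: [0.5, 0.8, -2.3]
grip_width: 0.37
t33.63 tcp [ 0.5043 -0.3694  0.2056] F [ 0.5  0.8 -2.3] g 0.370 yaw_y -1.325 z [ 0.003 -0.004 -1.   ] j [-0.83  0.3   1.48 -0.    1.36  0.5 ]
[array([27.6, 74.6, 93. ]), array([ 23.5, -10.4,  93. ]), array([-26.6,  -5.2,  93. ]), array([-25.6,  76.2,  93. ])] [-0.29139578 33.80073049 93.        ]
row:  [-0.     0.     0.098] [  4.98 -25.65   0.28]  |d|cm 26.1 rows>=6.3
```

View pics/w23.png

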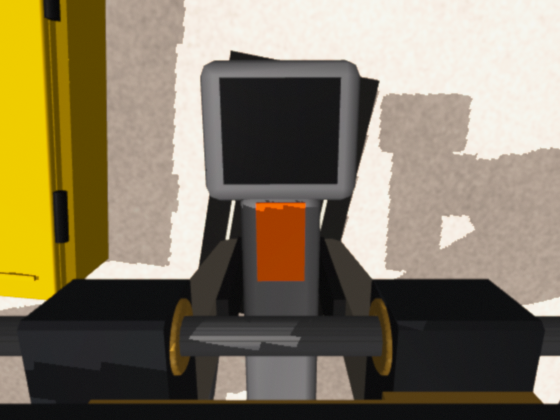

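```bash
python3 - <<'E'
from h import *
w=robot.camera_params("wrist");s=robot.state();R0=Ro.from_rotvec(s["ee_rot"])
for a in [(280,62),(280,197),(204,130),(357,130)]:
    X=onplane(w,a,s["tcp_pos"][2]+.0121);print(R0.inv().apply(X-s["tcp_pos"]).round(4))
E
python3 -m creep '0 0 0.098 1 -4 0 0;0 0 0.098 5 -8 0 0;0 0 0.098 5 -12 0 0;0 0 0.098 5 -16 0 0;0 0 0.098 5 -20 0 0;0 0 0.098 5 -23 0 0;0 0 0.098 5 -25 0 0;0 0 0.098 5 -25.6 0 0;0 0 0.098 5 -25.6 0 0;0 0 0.098 5 -25.6 0 0'; python3 - <<'E'
from h import *
s=st();print(tobox(s["tcp_pos"]))
E
```

```text
[ 0.0867 -0.0018 -0.0121]
[ 0.0363 -0.0018 -0.0121]
[ 0.0624 -0.0308 -0.0121]
[ 0.0624  0.0276 -0.0121]
clock: 34.52
tcp_pos: [0.4891, -0.1084, 0.2016]
ee_rot: [-3.132, -0.232, 0.003]
force: [0.3, -0.2, -1.3]
grip_width: 0.372
t34.52 tcp [ 0.4891 -0.1084  0.2016] F [ 0.3 -0.2 -1.3] g 0.372 yaw_y -1.423 z [-0.002  0.    -1.   ] j [-0.46 -0.01  1.83 -0.    1.32  0.96]
[  1.45972575 -32.11781373 201.60214219]
```

```bash
python3 - <<'E'
from h import *
go(box(0,-30.5,173),A-np.pi/2)
E
```

```text
row:  [-0.001  0.002 -0.   ] [ 0.17 -0.14  2.86]  |d|cm 2.9 rows>=0.7
```

```bash
python3 -m creep '0 0 0 0.2 -0.1 1 0;0 0 0 0.2 -0.1 2 0;0 0 0 0.2 -0.1 2.6 0;0 0 0 0.2 -0.1 2.8 0;0 0 0 0.2 -0.1 2.8 0;0 0 0 0.2 -0.1 2.8 0;0 0 0 0.2 -0.1 2.8 0'; python3 - <<'E'
from h import *
s=st();print(tobox(s["tcp_pos"]))
p,im=snap("top","t24.png");q,i2=snap("side","s24.png");snap("wrist","w24.png")
cv2.imwrite("pics/t24z.png",cv2.resize(im[120:320,200:400],None,fx=3,fy=3,interpolation=cv2.INTER_CUBIC))
cv2.imwrite("pics/s24z.png",cv2.resize(i2[110:250,190:400],None,fx=3.8,fy=3.8,interpolation=cv2.INTER_CUBIC))
E
```

```text
clock: 35.1
tcp_pos: [0.4918, -0.107, 0.1753]
ee_rot: [3.133, 0.232, 0.001]
force: [-0.3, 0.9, -2.2]
grip_width: 0.367
t35.10 tcp [ 0.4918 -0.107   0.1753] F [-0.3  0.9 -2.2] g 0.367 yaw_y -1.423 z [ 0.001 -0.    -1.   ] j [-0.45  0.02  1.85 -0.    1.27  0.97]
[  0.53441022 -29.30249324 175.30139629]
```

View pics/s24z.png

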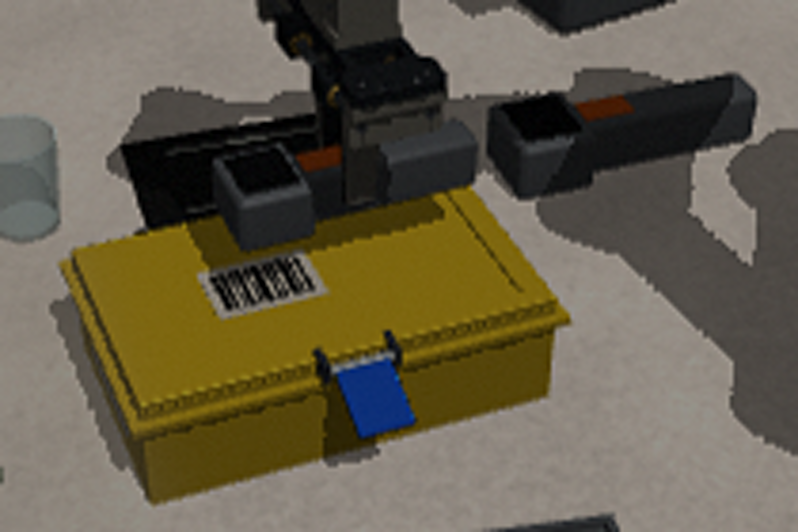

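View pics/w24.png

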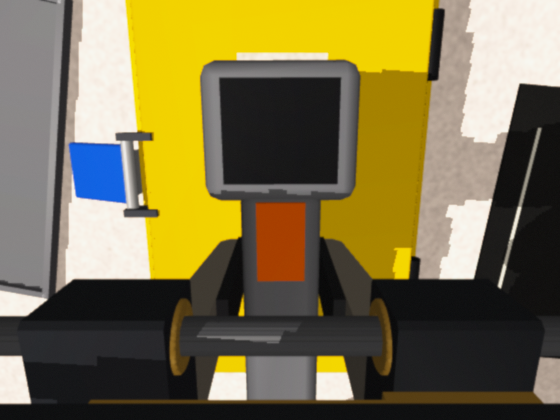

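View pics/t24z.png

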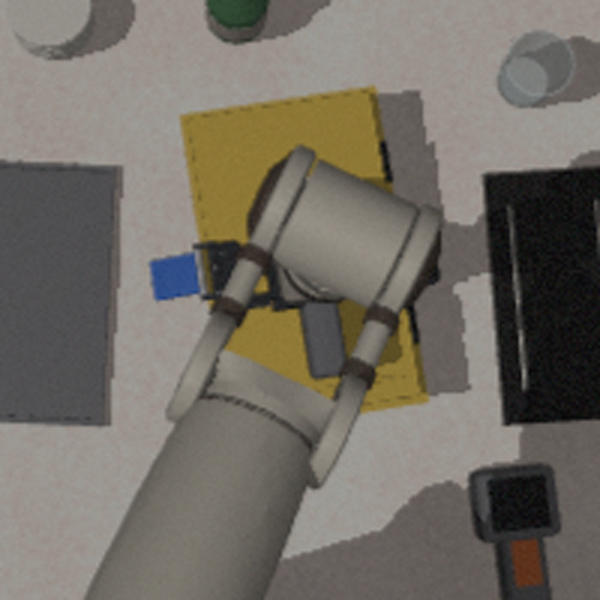

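```bash
python3 - <<'E'
from h import *
w=robot.camera_params("wrist")
for a in [(237,53),(328,53),(282.5,53)]: print(tobox(onplane(w,a,.093)).round(1))
s=robot.state();print(tobox(s["tcp_pos"]));go(box(0,-30.5,173),A-np.pi/2)
E
```

```text
[-27.5  75.   93. ]
[27.4 75.  93. ]
[-0.1 75.  93. ]
[  0.4209341  -29.30486596 175.40161339]
row:  [ 0.    -0.001 -0.   ] [-0.12 -0.04  0.24]  |d|cm 0.3 rows>=0.1
```

```bash
python3 -m creep '0 0 0 -0.1 0 0.1 0;0 0 0 -0.1 0 0.2 0;0 0 0 -0.1 0 0.2 0;0 0 0 -0.1 0 0.2 0;0 0 0 -0.1 0 0.2 0;0 0 0 -0.1 0 0.2 0;0 0 0 -0.1 0 0.2 0;0 0 0 -0.1 0 0.2 0;0 0 0 -0.1 0 0.2 0;0 0 0 -0.1 0 0.2 0;0 0 0 -0.1 0 0.2 0;0 0 0 -0.1 0 0.2 0'; for k in 1 2 3; do python3 -m creep '0 0 0 0 0 0 0;0 0 0 0 0 0 0;0 0 0 0 0 0 0;0 0 0 0 0 0 0;0 0 0 0 0 0 0;0 0 0 0 0 0 0;0 0 0 0 0 0 0;0 0 0 0 0 0 0;0 0 0 0 0 0 0;0 0 0 0 0 0 0;0 0 0 0 0 0 0;0 0 0 0 0 0 0'; done; python3 - <<'E'
from h import *
s=st();print(tobox(s["tcp_pos"])); go(np.r_[.4905,-.3728,.12],.06-np.pi/2); go([.4905+.001*0,-.3728,.2],.06-np.pi/2)
E
```

```text
clock: 36.25
tcp_pos: [0.4905, -0.1069, 0.1729]
ee_rot: [-3.133, -0.232, 0.0]
force: [-1.2, -0.2, -2.6]
grip_width: 0.367
clock: 37.25
tcp_pos: [0.4905, -0.1069, 0.173]
ee_rot: [-3.133, -0.232, -0.0]
force: [0.9, -0.3, -2.9]
grip_width: 0.367
clock: 38.25
tcp_pos: [0.4905, -0.107, 0.1729]
ee_rot: [3.133, 0.232, 0.0]
force: [0.6, 0.5, -1.8]
grip_width: 0.369
clock: 39.25
tcp_pos: [0.4905, -0.1069, 0.1729]
ee_rot: [-3.133, -0.232, -0.0]
force: [-0.3, 0.8, -1.9]
grip_width: 0.366
t39.25 tcp [ 0.4905 -0.1069  0.1729] F [-0.3  0.8 -1.9] g 0.366 yaw_y -1.423 z [ 0.  0. -1.] j [-0.46  0.02  1.86  0.    1.26  0.97]
[  0.22290004 -30.54705381 172.93408624]
row:  [-0.    -0.     0.088] [-3.92 26.3   5.29]  |d|cm 27.1 rows>=6.5
row:  [-0.    -0.     0.088] [-3.92 26.3  -2.71]  |d|cm 26.7 rows>=6.4
```

```bash
python3 -m creep '0 0 0 0 1 -1.5 0;0 0 0 0 4 -2.7 0;0 0 0.088 -1 8 -2.7 0;0 0 0.088 -2 12 -2.7 0;0 0 0.088 -3.9 16 -2.7 0;0 0 0.088 -3.9 20 -2.7 0;0 0 0.088 -3.9 23.5 -2.7 0;0 0 0.088 -3.9 25.5 -2.7 0;0 0 0.088 -3.9 26.3 -2.7 0;0 0 0.088 -3.9 26.3 -2.7 0;0 0 0.088 -3.9 26.3 -2.7 0;0 0 0.088 -3.9 26.3 -2.7 0'; python3 - <<'E'
from h import *
s=st();go([.4905,-.3728,.034],.06-np.pi/2);snap("wrist","w25.png")
E
```

```text
clock: 40.25
tcp_pos: [0.4908, -0.3712, 0.1998]
ee_rot: [-3.139, -0.096, 0.001]
force: [0.9, 0.4, -1.8]
grip_width: 0.367
t40.25 tcp [ 0.4908 -0.3712  0.1998] F [ 0.9  0.4 -1.8] g 0.367 yaw_y -1.510 z [-0.     0.001 -1.   ] j [-0.84  0.28  1.51  0.    1.35  0.67]
row:  [-0.001  0.     0.001] [-0.03  0.18 16.58]  |d|cm 16.6 rows>=4.0
```

View pics/w25.png

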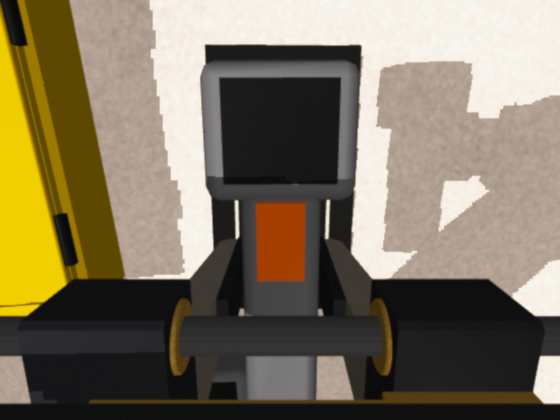

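```bash
python3 -m creep '0 0 0 0 0.1 4 0;0 0 0 0 0.1 8 0;0 0 0 0 0.1 12 0;0 0 0 0 0.1 15 0;0 0 0 0 0.1 16 0;0 0 0 0 0.1 16.5 0;0 0 0 0 0.1 16.6 0;0 0 0 0 0.1 16.6 0'; python3 - <<'E'
from h import *
s=st()
E
```

```text
clock: 40.97
tcp_pos: [0.4921, -0.3748, 0.0363]
ee_rot: [3.137, 0.095, 0.004]
force: [-0.3, -0.3, -1.8]
grip_width: 0.37
t40.97 tcp [ 0.4921 -0.3748  0.0363] F [-0.3 -0.3 -1.8] g 0.370 yaw_y -1.510 z [ 0.003 -0.003 -1.   ] j [-0.85  0.48  1.61 -0.    1.05  0.66]
```

```bash
python3 -m creep '0 0 0 -0.1 0 0.1 0;0 0 0 -0.1 0 0.2 0;0 0 0 -0.1 0 0.2 0;0 0 0 -0.1 0 0.3 0;0 0 0 -0.1 0 0.3 0'
```

```text
clock: 41.38
tcp_pos: [0.4903, -0.3746, 0.0329]
ee_rot: [3.139, 0.094, 0.001]
force: [-1.0, 1.8, 6.3]
grip_width: 0.368
```

```bash
python3 -m creep '0 0 0 0 0 -0.1 40;0 0 0 0 0 -0.1 50;0 0 0 0 0 -0.1 80;0 0 0 0 0 -0.1 100;0 0 0 0 0 -0.1 100;0 0 0 0 0 -0.1 100;0 0 0 0 0 -3 100;0 0 0 0 0 -6 100;0 0 0 0 0 -10 100;0 0 0 0 0 -14 100;0 0 0 0 0 -18 100;0 0 0 0 0 -20 100'; python3 -m creep '0 0 0 -20 0 -5 100;0 0 0 -20 0 -5 100;0 0 0 -20 0 -5 100;0 0 0 -20 0 -5 100;0 0 0 -20 0 -5 100;0 0 0 -20 0 -5 100'; python3 - <<'E'
from h import *
s=st();snap("wrist","w26.png")
p,im=snap("top","t26.png");q,i2=snap("side","s26.png")
cv2.imwrite("pics/t26z.png",cv2.resize(im[120:320,250:450],None,fx=3,fy=3,interpolation=cv2.INTER_CUBIC))
E
```

```text
clock: 42.38
tcp_pos: [0.4911, -0.3754, 0.2371]
ee_rot: [3.134, 0.094, 0.008]
force: [-0.8, -0.1, 0.3]
grip_width: 1.001
clock: 42.88
tcp_pos: [0.2857, -0.3873, 0.2832]
ee_rot: [3.136, 0.086, -0.002]
force: [0.1, -0.3, 0.6]
grip_width: 0.997
t42.88 tcp [ 0.2857 -0.3873  0.2832] F [ 0.1 -0.3  0.6] g 0.997 yaw_y -1.516 z [-0.001 -0.004 -1.   ] j [-1.19 -0.13  1.78 -0.    1.49  0.33]
```

View pics/t26z.png

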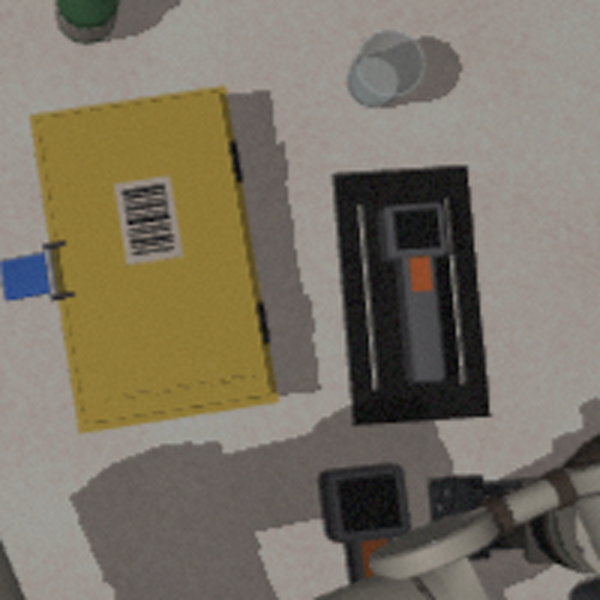

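View pics/s26.png

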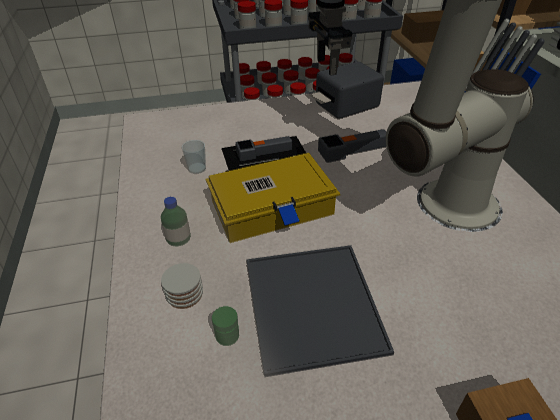

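View pics/w26.png

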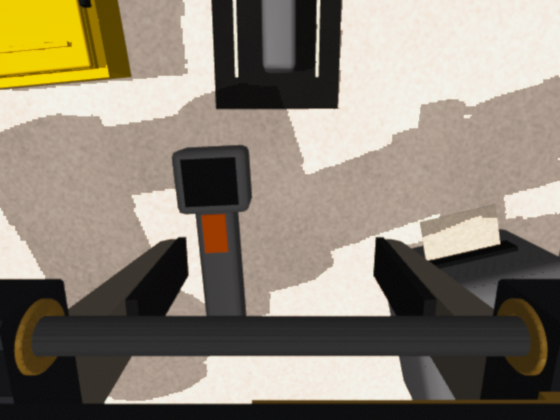

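```bash
python3 - <<'E'
from h import *
p=robot.camera_params("top");u=lambda a:(a[0]/3+250-.33,a[1]/3+120-.33)
h=onplane(p,u((412,206)),.045);t=onplane(p,u((427,381)),.043);print((h+t)/2,np.arctan2(h[1]-t[1],h[0]-t[0]))
Q=np.array([onplane(p,u(b),.003) for b in [(333,175),(354,424),(490,414),(468,167)]]);print(Q.mean(0))
a,b=cv2.imread("pics/top0.png"),cv2.imread("pics/t26.png")
for n,x in [("a",a[80:170,150:400]),("b",b[80:170,150:400])]:
    cv2.imwrite(f"pics/c{n}.png",x)
print(cv2.absdiff(a,b)[80:170,150:250].max(),cv2.absdiff(a,b)[95:135,262:295].max(),cv2.absdiff(a,b)[120:160,362:392].max())
E
```

```text
[ 0.48749174 -0.37200517  0.044     ] 0.056603236794437364
[ 0.4902563  -0.37334459  0.003     ]
15 14 61
```

```bash
python3 - <<'E'
from h import *
st();print(robot.sign_off())
E
```

```text
t43.03 tcp [ 0.2902 -0.3859  0.281 ] F [ 1.1 -0.2 -0.3] g 0.998 yaw_y -1.512 z [ 0.001 -0.    -1.   ] j [-1.18 -0.12  1.77  0.    1.48  0.33]
the job is handed in; nothing more can be done
None
```

The job is handed in at 43.0 s of simulated time. No verdict was reported.

**What I did, in order**
1. I stood all five red-capped jars upright in the box. The green look-alike stayed where it was.
2. I shut the lid flat. The press met 12.6 N with the fingertips at 93 mm, which is the height of a closed lid's outer face.
3. I pressed the latch down to its stop.
4. I picked up the smaller scanner and held it level over the label for about 3 s, about 5 cm above it. By my estimate the window was within about 2 mm of the label's middle.
5. I laid the scanner back on the mat.

**Last checks**
- **Box:** the pictures show the lid flat. Just after pressing, the lever's end pixels matched the fully clamped position.
- **Scanner:** it lies within about 3 mm of the mat's middle and lengthways on it.
- **Bystanders:** the dishes, reagent bottle and green jar match the first picture. The beaker's patch did differ. I put that down to the lid's shadow having moved, and the beaker looks to be in the same place.

**One thing that went less well**
- **Latch press:** I overshot, and the vertical wrist force reached about 53 N through the fingertips. That is under the 120 N wrist limit. The 40 N limit is for the arm and the gripper's body, and I believe only the fingertips were touching.

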